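# Restock the emergency-drug drawer with the right size of syringe

## Task

Restock the emergency-drug drawer: pull it out, press every 20 ml syringe (the middle thickness, the only size the spring clips fit) down sideways into a clip station of its own, fully home in both clips and with its plunger towards the front of the drawer. Lay every thinner or thicker syringe inside the grey returns tray. When all the 20 ml syringes are clipped in, push the drawer fully shut; do not disturb the bottle, the carton or the blister pack.

Things in the scene. Friction and masses are not known exactly. Their poses are not given: they have to be found in the camera images.
- mid1: Syringe lying on its side: amber barrel, white plunger and cap. Origin on its axis, mid-barrel; x runs along it towards the cap, plunger at -x. 20 ml, middle thickness, fits the clips: barrel 22 mm diameter, 90 mm long (x -45 to 45); finger flange 36 mm wide at x -49 to -45, plunger rod (10 mm) and disc (19 mm) to x -77, cap (9 mm) to x 61. 40 g. May be absent.
- mid2: Syringe lying on its side: amber barrel, white plunger and cap. Origin on its axis, mid-barrel; x runs along it towards the cap, plunger at -x. 20 ml, middle thickness, fits the clips: barrel 22 mm diameter, 90 mm long (x -45 to 45); finger flange 36 mm wide at x -49 to -45, plunger rod (10 mm) and disc (19 mm) to x -77, cap (9 mm) to x 61. 40 g. May be absent.
- mid3: Syringe lying on its side: amber barrel, white plunger and cap. Origin on its axis, mid-barrel; x runs along it towards the cap, plunger at -x. 20 ml, middle thickness, fits the clips: barrel 22 mm diameter, 90 mm long (x -45 to 45); finger flange 36 mm wide at x -49 to -45, plunger rod (10 mm) and disc (19 mm) to x -77, cap (9 mm) to x 61. 40 g. May be absent.
- mid4: Syringe lying on its side: amber barrel, white plunger and cap. Origin on its axis, mid-barrel; x runs along it towards the cap, plunger at -x. 20 ml, middle thickness, fits the clips: barrel 22 mm diameter, 90 mm long (x -45 to 45); finger flange 36 mm wide at x -49 to -45, plunger rod (10 mm) and disc (19 mm) to x -77, cap (9 mm) to x 61. 40 g. May be absent.
- thin1: Syringe lying on its side: amber barrel, white plunger and cap. Origin on its axis, mid-barrel; x runs along it towards the cap, plunger at -x. 10 ml, thinner, does not belong in the clips: barrel 16 mm diameter, 80 mm long; flange 28 mm wide at x -44 to -40, plunger to x -64, cap to x 56. 20 g. May be absent.
- thin2: Syringe lying on its side: amber barrel, white plunger and cap. Origin on its axis, mid-barrel; x runs along it towards the cap, plunger at -x. 10 ml, thinner, does not belong in the clips: barrel 16 mm diameter, 80 mm long; flange 28 mm wide at x -44 to -40, plunger to x -64, cap to x 56. 20 g. May be absent.
- thick1: Syringe lying on its side: amber barrel, white plunger and cap. Origin on its axis, mid-barrel; x runs along it towards the cap, plunger at -x. 50 ml, thicker, does not belong in the clips: barrel 30 mm diameter, 102 mm long; flange 46 mm wide at x -55 to -51, plunger to x -85, cap to x 67. 80 g. May be absent.
- clip1 (a point): Clip station 1 of 4 (1 leftmost seen from the robot, 58 mm apart): where a barrel's middle lies, on its axis, when fully home. Moves with the drawer; x to the drawer's back, y left, z up. Two upward-opening sprung steel clips, each 12 mm wide, centred 31 mm before and behind this point; only a 22 mm barrel fits. All stations are alike.
- clip2 (a point): Clip station 2 of 4 (1 leftmost seen from the robot, 58 mm apart): where a barrel's middle lies, on its axis, when fully home. Moves with the drawer; x to the drawer's back, y left, z up. Clip lips start 19 mm above this point (flared to 23 mm apart); the mouth, 13 mm, is 10 mm above it; the barrel rests on a rail 11 mm below it. Pushing in takes 10 to 20 N. All stations are alike.
- clip3 (a point): Clip station 3 of 4 (1 leftmost seen from the robot, 58 mm apart): where a barrel's middle lies, on its axis, when fully home. Moves with the drawer; x to the drawer's back, y left, z up. Between its two clips 48 mm (along x) is free for fingers; the drawer floor is 36 mm below this point. All stations are alike.
- clip4 (a point): Clip station 4 of 4 (1 leftmost seen from the robot, 58 mm apart): where a barrel's middle lies, on its axis, when fully home. Moves with the drawer; x to the drawer's back, y left, z up. The drawer's sides end 6 mm below this point; its front panel stands 95 mm before it and ends 33 mm above it. All stations are alike.
- drawer (a joint): How far the drawer is pulled out (m): 0 shut, 0.17 fully out; it slides towards the robot, along -x of the clip stations. It runs with about 3 N of friction and stays where it is left.
- drawer_handle (a point): Middle of the drawer's bar handle: horizontal steel bar 11 mm thick, 140 mm long along y, 35 mm in front of the drawer's front panel, 60 mm above the bench; moves with the drawer; x points to the back of the drawer. The panel's top is 22 mm above the bar, the unit's top 30 mm above it.
- unit: Fixed grey steel bench-top drawer unit, 300 mm deep (x), 280 wide (y), 90 high; origin under the middle of its front face (-x); the drawer comes out of its -x face. The clips are hidden inside until the drawer is pulled out.
- returns: Fixed grey open returns tray, 200 mm (x) by 140 mm (y), 45 mm high, walls and floor 4 mm; origin under its centre.
- bottle: Bystander: amber medicine bottle, 64 mm diameter, 120 mm high, upright; origin at the centre of its base.
- carton: Bystander: medicine carton 55 x 100 x 85 mm high; origin at the centre of its base.
- blister: Bystander: weekly blister pack 150 x 210 mm, 12 mm high, lying flat; origin at the centre of its underside.
Mind the look-alikes: they are no part of the job. Leave any blue, green or turquoise look-alike of the mid3 alone.

How it is judged (in metres and radians):
On the way, in this order (a step that is already met when the one before it is completed fails the run):
1. the drawer is pulled out, by at least 0.12 m (value of joint drawer above 0.12 m), for 0.2 s.
2. every 20 ml syringe is home in a clip station, drawer still out, nothing held (((x of mid1 in the frame of clip1 between -0.012 and 0.012 m and y of mid1 in the frame of clip1 between -0.004 and 0.004 m and z of mid1 in the frame of clip1 between -0.004 and 0.004 m and angle between the x axis of mid1 and the x axis of clip1, either way round below 0.1 rad) or (x of mid1 in the frame of clip2 between -0.012 and 0.012 m and y of mid1 in the frame of clip2 between -0.004 and 0.004 m and z of mid1 in the frame of clip2 between -0.004 and 0.004 m and angle between the x axis of mid1 and the x axis of clip2, either way round below 0.1 rad) or (x of mid1 in the frame of clip3 between -0.012 and 0.012 m and y of mid1 in the frame of clip3 between -0.004 and 0.004 m and z of mid1 in the frame of clip3 between -0.004 and 0.004 m and angle between the x axis of mid1 and the x axis of clip3, either way round below 0.1 rad) or (x of mid1 in the frame of clip4 between -0.012 and 0.012 m and y of mid1 in the frame of clip4 between -0.004 and 0.004 m and z of mid1 in the frame of clip4 between -0.004 and 0.004 m and angle between the x axis of mid1 and the x axis of clip4, either way round below 0.1 rad)) and x of drawer_handle in the frame of mid1 below -0.08 m and ((x of mid2 in the frame of clip1 between -0.012 and 0.012 m and y of mid2 in the frame of clip1 between -0.004 and 0.004 m and z of mid2 in the frame of clip1 between -0.004 and 0.004 m and angle between the x axis of mid2 and the x axis of clip1, either way round below 0.1 rad) or (x of mid2 in the frame of clip2 between -0.012 and 0.012 m and y of mid2 in the frame of clip2 between -0.004 and 0.004 m and z of mid2 in the frame of clip2 between -0.004 and 0.004 m and angle between the x axis of mid2 and the x axis of clip2, either way round below 0.1 rad) or (x of mid2 in the frame of clip3 between -0.012 and 0.012 m and y of mid2 in the frame of clip3 between -0.004 and 0.004 m and z of mid2 in the frame of clip3 between -0.004 and 0.004 m and angle between the x axis of mid2 and the x axis of clip3, either way round below 0.1 rad) or (x of mid2 in the frame of clip4 between -0.012 and 0.012 m and y of mid2 in the frame of clip4 between -0.004 and 0.004 m and z of mid2 in the frame of clip4 between -0.004 and 0.004 m and angle between the x axis of mid2 and the x axis of clip4, either way round below 0.1 rad)) and x of drawer_handle in the frame of mid2 below -0.08 m and ((x of mid3 in the frame of clip1 between -0.012 and 0.012 m and y of mid3 in the frame of clip1 between -0.004 and 0.004 m and z of mid3 in the frame of clip1 between -0.004 and 0.004 m and angle between the x axis of mid3 and the x axis of clip1, either way round below 0.1 rad) or (x of mid3 in the frame of clip2 between -0.012 and 0.012 m and y of mid3 in the frame of clip2 between -0.004 and 0.004 m and z of mid3 in the frame of clip2 between -0.004 and 0.004 m and angle between the x axis of mid3 and the x axis of clip2, either way round below 0.1 rad) or (x of mid3 in the frame of clip3 between -0.012 and 0.012 m and y of mid3 in the frame of clip3 between -0.004 and 0.004 m and z of mid3 in the frame of clip3 between -0.004 and 0.004 m and angle between the x axis of mid3 and the x axis of clip3, either way round below 0.1 rad) or (x of mid3 in the frame of clip4 between -0.012 and 0.012 m and y of mid3 in the frame of clip4 between -0.004 and 0.004 m and z of mid3 in the frame of clip4 between -0.004 and 0.004 m and angle between the x axis of mid3 and the x axis of clip4, either way round below 0.1 rad)) and x of drawer_handle in the frame of mid3 below -0.08 m and ((x of mid4 in the frame of clip1 between -0.012 and 0.012 m and y of mid4 in the frame of clip1 between -0.004 and 0.004 m and z of mid4 in the frame of clip1 between -0.004 and 0.004 m and angle between the x axis of mid4 and the x axis of clip1, either way round below 0.1 rad) or (x of mid4 in the frame of clip2 between -0.012 and 0.012 m and y of mid4 in the frame of clip2 between -0.004 and 0.004 m and z of mid4 in the frame of clip2 between -0.004 and 0.004 m and angle between the x axis of mid4 and the x axis of clip2, either way round below 0.1 rad) or (x of mid4 in the frame of clip3 between -0.012 and 0.012 m and y of mid4 in the frame of clip3 between -0.004 and 0.004 m and z of mid4 in the frame of clip3 between -0.004 and 0.004 m and angle between the x axis of mid4 and the x axis of clip3, either way round below 0.1 rad) or (x of mid4 in the frame of clip4 between -0.012 and 0.012 m and y of mid4 in the frame of clip4 between -0.004 and 0.004 m and z of mid4 in the frame of clip4 between -0.004 and 0.004 m and angle between the x axis of mid4 and the x axis of clip4, either way round below 0.1 rad)) and x of drawer_handle in the frame of mid4 below -0.08 m and value of joint drawer above 0.1 m and contact force between the fingers and mid1 below 0.1 N and contact force between the fingers and mid2 below 0.1 N and contact force between the fingers and mid3 below 0.1 N and contact force between the fingers and mid4 below 0.1 N), for 0.3 s.
3. the drawer is pushed shut (value of joint drawer below 0.008 m), for 0.2 s.
At the end, for the whole second after the job is handed in: The drawer is shut to within 8 mm; every 20 ml syringe lies in a clip station (barrel middle within 4 mm across and in height and 12 mm along, parallel within 0.1 rad, plunger to the drawer's front); every other syringe lies inside the returns tray, not propped on its rim (value of joint drawer below 0.008 m and ((x of mid1 in the frame of clip1 between -0.012 and 0.012 m and y of mid1 in the frame of clip1 between -0.004 and 0.004 m and z of mid1 in the frame of clip1 between -0.004 and 0.004 m and angle between the x axis of mid1 and the x axis of clip1, either way round below 0.1 rad) or (x of mid1 in the frame of clip2 between -0.012 and 0.012 m and y of mid1 in the frame of clip2 between -0.004 and 0.004 m and z of mid1 in the frame of clip2 between -0.004 and 0.004 m and angle between the x axis of mid1 and the x axis of clip2, either way round below 0.1 rad) or (x of mid1 in the frame of clip3 between -0.012 and 0.012 m and y of mid1 in the frame of clip3 between -0.004 and 0.004 m and z of mid1 in the frame of clip3 between -0.004 and 0.004 m and angle between the x axis of mid1 and the x axis of clip3, either way round below 0.1 rad) or (x of mid1 in the frame of clip4 between -0.012 and 0.012 m and y of mid1 in the frame of clip4 between -0.004 and 0.004 m and z of mid1 in the frame of clip4 between -0.004 and 0.004 m and angle between the x axis of mid1 and the x axis of clip4, either way round below 0.1 rad)) and x of drawer_handle in the frame of mid1 below -0.08 m and ((x of mid2 in the frame of clip1 between -0.012 and 0.012 m and y of mid2 in the frame of clip1 between -0.004 and 0.004 m and z of mid2 in the frame of clip1 between -0.004 and 0.004 m and angle between the x axis of mid2 and the x axis of clip1, either way round below 0.1 rad) or (x of mid2 in the frame of clip2 between -0.012 and 0.012 m and y of mid2 in the frame of clip2 between -0.004 and 0.004 m and z of mid2 in the frame of clip2 between -0.004 and 0.004 m and angle between the x axis of mid2 and the x axis of clip2, either way round below 0.1 rad) or (x of mid2 in the frame of clip3 between -0.012 and 0.012 m and y of mid2 in the frame of clip3 between -0.004 and 0.004 m and z of mid2 in the frame of clip3 between -0.004 and 0.004 m and angle between the x axis of mid2 and the x axis of clip3, either way round below 0.1 rad) or (x of mid2 in the frame of clip4 between -0.012 and 0.012 m and y of mid2 in the frame of clip4 between -0.004 and 0.004 m and z of mid2 in the frame of clip4 between -0.004 and 0.004 m and angle between the x axis of mid2 and the x axis of clip4, either way round below 0.1 rad)) and x of drawer_handle in the frame of mid2 below -0.08 m and ((x of mid3 in the frame of clip1 between -0.012 and 0.012 m and y of mid3 in the frame of clip1 between -0.004 and 0.004 m and z of mid3 in the frame of clip1 between -0.004 and 0.004 m and angle between the x axis of mid3 and the x axis of clip1, either way round below 0.1 rad) or (x of mid3 in the frame of clip2 between -0.012 and 0.012 m and y of mid3 in the frame of clip2 between -0.004 and 0.004 m and z of mid3 in the frame of clip2 between -0.004 and 0.004 m and angle between the x axis of mid3 and the x axis of clip2, either way round below 0.1 rad) or (x of mid3 in the frame of clip3 between -0.012 and 0.012 m and y of mid3 in the frame of clip3 between -0.004 and 0.004 m and z of mid3 in the frame of clip3 between -0.004 and 0.004 m and angle between the x axis of mid3 and the x axis of clip3, either way round below 0.1 rad) or (x of mid3 in the frame of clip4 between -0.012 and 0.012 m and y of mid3 in the frame of clip4 between -0.004 and 0.004 m and z of mid3 in the frame of clip4 between -0.004 and 0.004 m and angle between the x axis of mid3 and the x axis of clip4, either way round below 0.1 rad)) and x of drawer_handle in the frame of mid3 below -0.08 m and ((x of mid4 in the frame of clip1 between -0.012 and 0.012 m and y of mid4 in the frame of clip1 between -0.004 and 0.004 m and z of mid4 in the frame of clip1 between -0.004 and 0.004 m and angle between the x axis of mid4 and the x axis of clip1, either way round below 0.1 rad) or (x of mid4 in the frame of clip2 between -0.012 and 0.012 m and y of mid4 in the frame of clip2 between -0.004 and 0.004 m and z of mid4 in the frame of clip2 between -0.004 and 0.004 m and angle between the x axis of mid4 and the x axis of clip2, either way round below 0.1 rad) or (x of mid4 in the frame of clip3 between -0.012 and 0.012 m and y of mid4 in the frame of clip3 between -0.004 and 0.004 m and z of mid4 in the frame of clip3 between -0.004 and 0.004 m and angle between the x axis of mid4 and the x axis of clip3, either way round below 0.1 rad) or (x of mid4 in the frame of clip4 between -0.012 and 0.012 m and y of mid4 in the frame of clip4 between -0.004 and 0.004 m and z of mid4 in the frame of clip4 between -0.004 and 0.004 m and angle between the x axis of mid4 and the x axis of clip4, either way round below 0.1 rad)) and x of drawer_handle in the frame of mid4 below -0.08 m and x of thin1 in the frame of returns between -0.085 and 0.085 m and y of thin1 in the frame of returns between -0.066 and 0.066 m and z of thin1 in the frame of returns between 0 and 0.045 m and angle between thin1's own x axis and vertical between 1.15 and 2 rad and x of thin2 in the frame of returns between -0.085 and 0.085 m and y of thin2 in the frame of returns between -0.066 and 0.066 m and z of thin2 in the frame of returns between 0 and 0.045 m and angle between thin2's own x axis and vertical between 1.15 and 2 rad and x of thick1 in the frame of returns between -0.085 and 0.085 m and y of thick1 in the frame of returns between -0.066 and 0.066 m and z of thick1 in the frame of returns between 0 and 0.045 m and angle between thick1's own x axis and vertical between 1.15 and 2 rad); the robot touches nothing.
It fails at once if the bottle is shifted or knocked over (more than 30 mm) (distance of bottle from where it was at the start of the episode above 0.03 m).
It fails at once if the carton is shifted or knocked over (more than 30 mm) (distance of carton from where it was at the start of the episode above 0.03 m).
It fails at once if the blister is shifted or knocked over (more than 30 mm) (distance of blister from where it was at the start of the episode above 0.03 m).
Of mid1, mid2, mid3, mid4 only 3 to 4 are there at a start; the rules pass over those that are not, and their reading is None.
Of thin1, thin2, thick1 only 2 to 3 are there at a start; the rules pass over those that are not, and their reading is None.
At some moment in a run one of mid1, mid2, mid3, mid4, thin1, thin2, thick1 may be knocked a few centimetres aside while the robot is not near it.
Once in a run the grip may slacken for a moment while it holds something.
It also fails if it takes over 210 s, if anything falls off the work surface, if the arm or the gripper's body presses on something with over 40 N, if the wrist force passes 120 N, or if a joint passes its speed limit or range.

## Robot

A 7-joint arm with a two-finger parallel gripper is mounted at the origin on the work surface. World frame = base frame: x ahead of the robot, y to its left, z up, the work surface at z = 0. Lengths are in mm, angles in rad, forces in N, time in s.
With the tool pointing down it reaches from about 425 to 1025 mm from the base axis. Payload 9.4 kg.
Tool frame: the origin (TCP) lies midway between the tips of the shut fingers; the grasp point (between the pads) lies 19 mm behind it; z points along the fingers, y is the direction in which the jaws open and shut (so a half turn about z gives the same grasp; the last joint's range is limited). The gripper opens to 93 mm and grips with 3 to 60 N. Pads are 15 mm wide; open, the fingers measure 128 mm over their backs; the gripper's body (75 mm by 188 mm) begins 65 mm behind the grasp point.
Start: joints at [-1.278, 0.599, -0.003, 1.599, 0.002, 0.943, -0.08], TCP at [262.04, 675.987, 218.618] pointing down, gripper open.
Joint ranges: [-2.57, 2.57], [-0.35, 1.97], [-1.29, 1.29], [0.11, 2.56], [-1.05, 4.19], [0.11, 1.86], [-2.63, 2.63]. Speed limits (rad/s): [2.22, 2.22, 3.01, 3.01, 3.14, 3.14, 3.14].

## Interface

Orientations are given as a 3x3 rotation matrix whose columns are the frame's x, y, z axes.
In Python, from cell import ctrl gives the robot as it stands.
- The arm moves only by the tool move_arm, never from a script. Its argument "rows" is text: rows parted by semicolons, each of 7 numbers parted by spaces: the turn, a rotation vector about the tool's x, y, z in degrees, then the shift along the tool's x, y, z in mm, then the finger opening in mm, from 0 to 93. In form: wx wy wz tx ty tz grip; .... A call has 1 to 20 rows; each row shifts and turns the commanded pose from where the row before left it, along the tool's axes as they then stand; what a row does not reach is not made up. A row lasts 1/10 s, in which the tool goes at most 50 mm and 8.59 degrees, less where a joint would pass 70% of its speed; a pose out of reach is approached as far as the arm can. A call is refused whole if a number of a shift passes 50 or a number of a turn 8.59, either way. A call with a gripper value outside its range is refused whole. The fingers move at their own pace and stop on an object; "force" is the grip in N (left out, the last holds). Time passes only in rows, so rows that do not move let the fingers close. It gives the time, the measured TCP pose, the force and the opening at its end, in the units of the state.
- ctrl.get_obs(): the state, without advancing time (a new reading comes with each control period).
- ctrl.camera(name): name is "scene" or "top"; returns the picture (384x512x3 uint8, red, green, blue); there is no depth.
- ctrl.camera_params(name): a dict with "intrinsics" (3x3 intrinsics, pixels), "view" (4x4, takes a point from world to camera coordinates). Camera axes: x right, y down, z forward; pixel columns grow to the right and rows downward; lengths in mm; the calibration is good to about 2 mm. A picture is of the moment at which its call begins. camera_params takes no time and is no camera call.
- ctrl.job_done(): hands the job in, once; it reports no verdict.
Trained networks look in the newest picture that a camera, given by its name, has taken for a name from the list of things; names that differ only in an ending like _2 or _b are one class to them, and where a whole thing is asked for, a point or a joint stands for the part that bears it (a point fixed in the world has none). Each returns a list of dicts, best first, with "confidence" (0 to 1); they miss things now and then, are a little off and sometimes report something else, mostly with a low value. They report only what shows in the picture. A call takes as long as a camera call. They do not tell look-alikes from the thing itself.
- ctrl.spot_in(camera, target): "uv" ([column, row] in pixels, amid what is visible of it).
- ctrl.silhouettes(camera, target): "pixels" (384x512 bool, what is visible of it) and "uv" ([column, row] in pixels, amid what is visible of it).
- ctrl.tip_of(camera, target): "uv" ([column, row] in pixels: a listed point, or the origin of a listed thing).
The state is a dict: "time_s": time; "q": joint angles; "joint_vel": joint speeds; "joint_efforts": joint torques, N m; "tool_pos": TCP position; "tcp_rot": TCP orientation; "ft_force": force on the tool from outside, world axes, zero at the start; "wrist_torque": the same for the moment, N m; "gripper_width": finger opening in mm.
Only numpy, scipy, OpenCV 4.12 (cv2) and the standard library are available. Lean on these libraries where they do the work, as an engineer would, in place of code of your own. Each camera call takes 0.05 s, during which the arm holds its last target.

## Working session

There is one attempt and no reset: what is moved stays moved. The work goes in short steps, Python scripts to look and compute and a tool call to move; the robot and the scene stay as the last step left them, time stands still between calls to the robot, and variables do not carry over. Pictures are saved under pics/ and viewed, and the job is handed in when it is done.

Besides the shell and the picture viewer there is one more tool, called after "Emit:" as name(argument=value, ...) on one line, values as JSON. move_arm: Moves the arm, as the interface text tells. Its arguments: {"type":"object","properties":{"rows":{"type":"string"},"force":{"type":"number"}},"required":["rows"]}

```bash
ls; mkdir -p pics; python3 - <<'E'
from cell import ctrl
import cv2, numpy as np
o=ctrl.get_obs(); print(o)
for n in("scene","top"):
    im=ctrl.camera(n); cv2.imwrite(f"pics/{n}0.png",im[:,:,::-1])
    p=ctrl.camera_params(n); print(n,np.round(p["intrinsics"],2).tolist(),np.round(p["view"],4).tolist())
E
```

```text
pics
{'time_s': 0.0, 'q': array([-1.27771125,  0.60013107, -0.00256763,  1.60009648,  0.00180501,
        0.94288014, -0.07979191]), 'joint_vel': array([ 2.82554411e-05,  6.39898469e-04, -2.51049377e-05, -4.71303563e-05,
        1.95670053e-03,  8.23013457e-04,  1.77342493e-03]), 'joint_efforts': array([-1.50239202e-04, -7.65076232e+01,  1.49684485e+00, -2.52364039e+01,
       -5.25511382e-02,  1.66584563e-02,  1.58572839e-04]), 'tool_pos': array([261.85969635, 675.55824963, 217.7672368 ]), 'tcp_rot': array([[-9.32437462e-01,  3.61331149e-01, -4.23769199e-04],
       [ 3.61331374e-01,  9.32436341e-01, -1.45219686e-03],
       [-1.29586160e-04, -1.50720386e-03, -9.99998856e-01]]), 'ft_force': array([-0.18778709,  0.18521137,  0.10641973]), 'wrist_torque': array([-0.00638456, -0.03937276, -0.01960441]), 'gripper_width': 92.9324603741283}
scene [[455.93, 0.0, 256.76], [0.0, 455.93, 186.34], [0.0, 0.0, 1.0]] [[0.1463, 0.9891, -0.0161, 55.2649], [0.6422, -0.1073, -0.759, -323.127], [-0.7524, 0.1007, -0.6509, 2101.4412], [0.0, 0.0, 0.0, 1.0]]
top [[393.38, 0.0, 256.72], [0.0, 393.38, 190.14], [0.0, 0.0, 1.0]] [[-0.021, -0.9998, -0.0045, -126.7768], [-0.9856, 0.0214, -0.1678, 574.2701], [0.1679, 0.0009, -0.9858, 1199.7561], [0.0, 0.0, 0.0, 1.0]]
```

```bash
python3 - <<'E'
import cv2
for n in("scene","top"):
    im=cv2.imread(f"pics/{n}0.png"); cv2.imwrite(f"pics/{n}0b.png",cv2.resize(im,(800,600),interpolation=cv2.INTER_CUBIC))
E
```

```text
(no output)
```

View pics/scene0b.png

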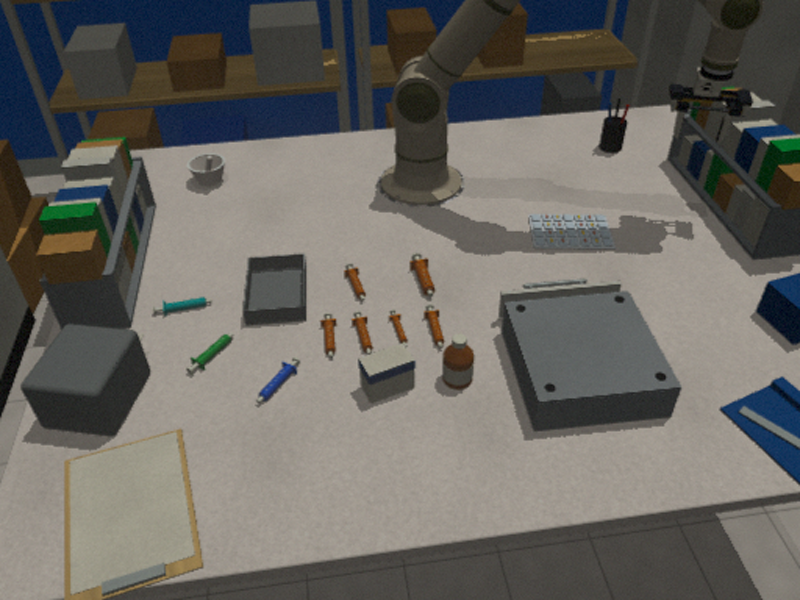

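View pics/top0b.png

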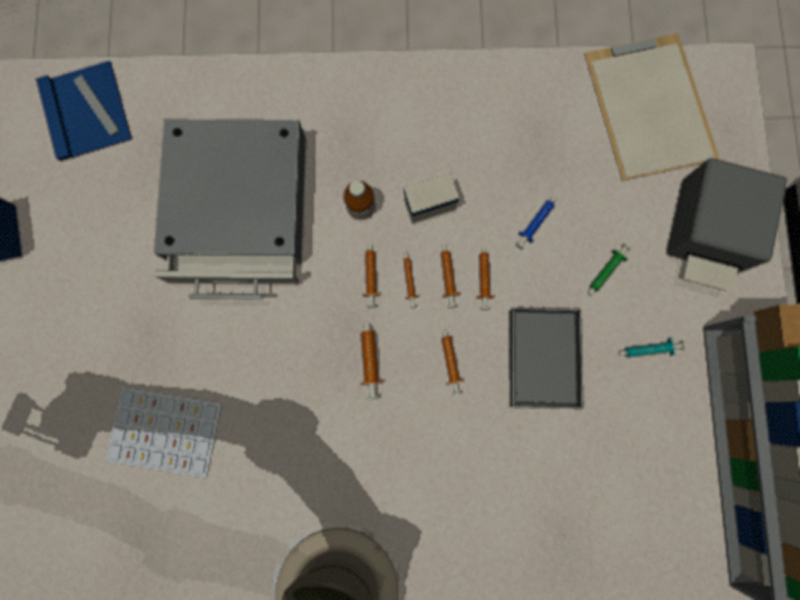

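```bash
cat > h.py <<'E'
from cell import ctrl
import cv2, numpy as np
np.set_printoptions(precision=1,suppress=True)
def P(n):
    p=ctrl.camera_params(n); return np.array(p["intrinsics"]),np.array(p["view"])
def proj(n,X):
    K,V=P(n); c=(V[:3,:3]@np.atleast_2d(X).T).T+V[:3,3]; q=(K@c.T).T; return q[:,:2]/q[:,2:]
def unproj(n,uv,z):
    K,V=P(n); uv=np.atleast_2d(uv).astype(float)
    d=np.linalg.inv(K)@np.c_[uv,np.ones(len(uv))].T
    d=(V[:3,:3].T@d).T; o=-V[:3,:3].T@V[:3,3]
    t=(z-o[2])/d[:,2]; return o+t[:,None]*d
def snap(n,name):
    im=ctrl.camera(n)[:,:,::-1].copy(); cv2.imwrite(f"pics/{name}.png",im); return im
def crop(im,x0,y0,x1,y1,name,f=4):
    c=im[int(y0):int(y1),int(x0):int(x1)]; f=min(800/c.shape[1],600/c.shape[0],f)
    cv2.imwrite(f"pics/{name}.png",cv2.resize(c,None,fx=f,fy=f,interpolation=cv2.INTER_CUBIC))
E
python3 - <<'E'
from h import *
im=snap("top","top1"); 
for t in("mid1","thin1","thick1"):
    for s in ctrl.silhouettes("top",t):
        m=s["pixels"]; ys,xs=np.nonzero(m)
        W=unproj("top",np.c_[xs,ys],11)[:,:2]; c=W.mean(0); U,S,Vt=np.linalg.svd(W-c,full_matrices=False)
        a=(W-c)@Vt[0]; 
        print(t,round(s["confidence"],2),np.array(s["uv"]),m.sum(),c,"dir",Vt[0],"len",a.max()-a.min(),"area",m.sum()*(unproj("top",[[200,200]],11)[0,1]-unproj("top",[[201,200]],11)[0,1])**2)
for t in("drawer_handle","unit","returns","bottle","carton","blister"):
    for s in ctrl.tip_of("top",t)[:2]:
        z=60 if t=="drawer_handle" else 0
        print(t,round(s["confidence"],2),np.array(s["uv"]),unproj("top",s["uv"],z)[0])
crop(im,220,150,330,262,"crop1",5)
im=snap("scene","sc1")
for t in("drawer_handle","unit","returns"):
    for s in ctrl.tip_of("scene",t)[:2]:
        z=60 if t=="drawer_handle" else 0
        print(t,round(s["confidence"],2),np.array(s["uv"]),unproj("scene",s["uv"],z)[0])
crop(im,190,150,300,240,"crop1s",6)
E
```

```text
mid1 0.83 [390.  169.5] 251 [ 631.1 -577.3] dir [-0.8  0.7] len 126.7957370332422 area 2664.4698864238294
mid1 0.77 [290.4 238.2] 310 [ 427.9 -238.6] dir [-1.  -0.2] len 131.06429581842957 area 3290.7795410015424
mid1 0.77 [417.7 224.2] 274 [ 458.4 -655.9] dir [ 0.1 -1. ] len 131.1634783922517 area 2908.6244975303957
mid1 0.72 [342.1 142.5] 221 [ 729.9 -427.1] dir [-0.8  0.6] len 124.19409693372256 area 2346.0073501978736
mid1 0.65 [311.1 179.5] 212 [ 614.2 -313.4] dir [-1.  0.] len 117.1578055552319 area 2250.468589330087
mid1 0.63 [286.5 175.2] 228 [ 621.3 -237.4] dir [-1.  -0.1] len 128.6847246425245 area 2420.3152753172635
mid1 0.54 [237.3 178.2] 210 [623.9 -74.3] dir [-1. -0.] len 120.9613534867604 area 2229.23775358169
thin1 0.7 [261.1 175.4] 186 [ 614.2 -155.5] dir [-1.  -0.1] len 121.22009947770414 area 1974.4677246009255
thick1 0.59 [234.1 233.9] 394 [443.3 -70.9] dir [-1.  -0.1] len 151.41717977392875 area 4182.474642434218
drawer_handle 0.95 [143.8 187.2] [586.6 216.4  60. ]
unit 0.75 [148.4 173.9] [642.2 219.9   0. ]
returns 0.89 [348.1 228.3] [ 447.8 -432.3    0. ]
bottle 0.85 [229.6 132.7] [778.7 -51.4   0. ]
carton 0.76 [275.2 130.2] [ 784.  -205.8    0. ]
carton 0.63 [289.6 228.4] [ 451.5 -242.9    0. ]
blister 0.68 [105.3 274.3] [318.2 349.1   0. ]
drawer_handle 0.81 [354.8 180.8] [579.3 217.8  60. ]
unit 0.95 [357.9 207.3] [655.4 212.7   0. ]
returns 0.69 [175.3 186.8] [ 433.5 -432.8    0. ]
```

View pics/crop1.png

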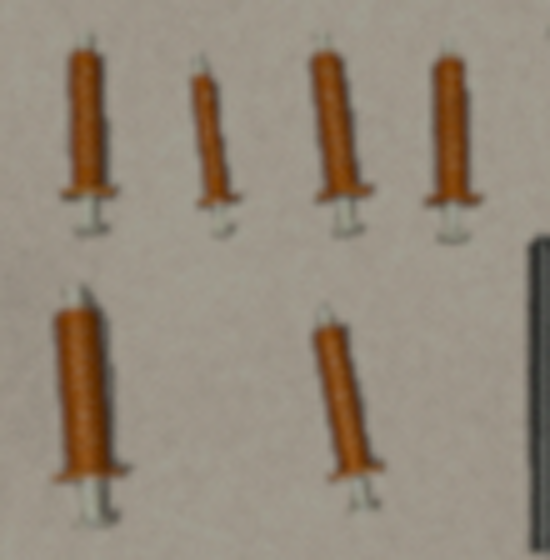

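View pics/crop1s.png

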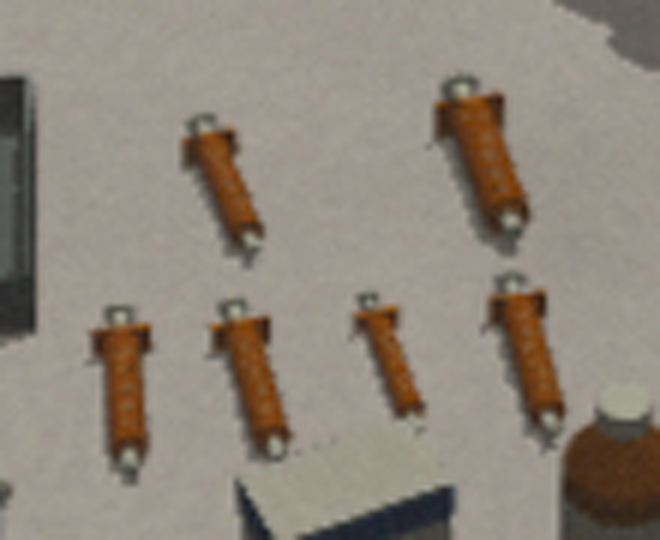

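```bash
python3 - <<'E'
from h import *
im=cv2.imread("pics/top1.png"); 
crop(im,90,65,200,200,"unit1",5)
hsv=cv2.cvtColor(im,cv2.COLOR_BGR2HSV)
m=((hsv[...,0]<18)&(hsv[...,1]>130)&(hsv[...,2]>60)).astype(np.uint8)
n,l,st,ce=cv2.connectedComponentsWithStats(m)
for i in range(1,n):
    if st[i,4]<60 or ce[i][0]>330 or ce[i][0]<225 or ce[i][1]<150: continue
    ys,xs=np.nonzero(l==i); W=unproj("top",np.c_[xs,ys],11)[:,:2]; c=W.mean(0)
    d=np.linalg.svd(W-c)[2][0] if 0 else np.linalg.svd(W-c,full_matrices=False)[2][0]
    d=d*np.sign(d[0]); a=(W-c)@d; b=(W-c)@np.array([-d[1],d[0]])
    px=(unproj("top",[[260,200]],11)-unproj("top",[[261,200]],11))[0,1]; pv=(unproj("top",[[260,200]],11)-unproj("top",[[260,201]],11))[0,0]
    core=(a>a.min()+15)&(a<a.max()-8)
    print(ce[i],c,"ang deg",np.degrees(np.arctan2(d[1],d[0])),"len",a.max()-a.min()+pv,"width",core.sum()*px*pv/(a[core].max()-a[core].min()+pv),"a range",a.min(),a.max())
    # midbarrel end points
E
```

```text
[236.9 174.3] [632.2 -75. ] ang deg 1.4879556703777268 len 98.17360289989412 width 16.627885485687816 a range -46.53151074343907 48.3570361462001
[286.5 175.1] [ 625.9 -238.1] ang deg 5.921869268560559 len 97.28091174607164 width 16.83403482248252 a range -45.449478937638716 48.54637679817798
[309.7 175.7] [ 622.3 -314.1] ang deg 0.20206356087530047 len 94.31604271299992 width 17.426808996403974 a range -44.86851748413467 46.16246921861029
[261.5 177.8] [ 618.7 -155.6] ang deg 5.443828258516567 len 87.27145771058312 width 11.407559175809114 a range -40.737956898271854 43.248444802056326
[236.2 228.5] [454.2 -70.5] ang deg 3.73538468779058 len 109.43813015063706 width 26.21895916038382 a range -52.14819933398761 54.004874806394504
[288.1 230.1] [ 445.5 -236.9] ang deg 9.246856854271066 len 97.93868047014536 width 17.760159416018094 a range -45.73233175145259 48.92129270843781
```

View pics/unit1.png

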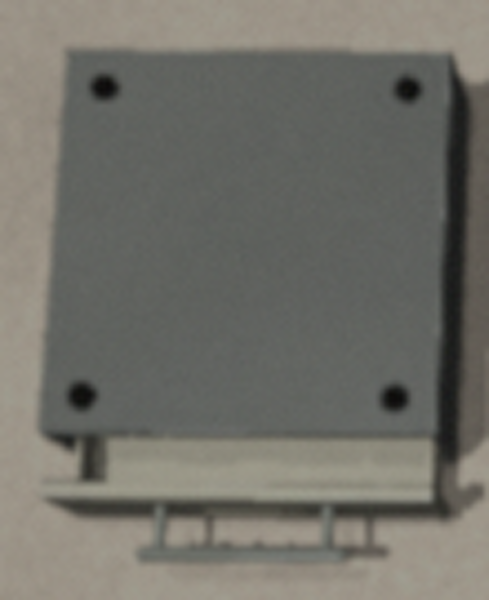

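```bash
python3 - <<'E'
from h import *
s=600/135
for p,z in(((67,50),90),((452,55),90),((42,432),90),((437,437),90),((138,555),60),((345,553),60),((42,490),82),((435,492),82)):
    print(p,unproj("top",[[90+p[0]/s,65+p[1]/s]],z)[0])
E
```

```text
(67, 50) [948.  342.8  90. ]
(452, 55) [937.7  62.8  90. ]
(42, 432) [663.  347.8  90. ]
(437, 437) [653.3  71.4  90. ]
(138, 555) [579.6 287.9  60. ]
(345, 553) [577.8 141.2  60. ]
(42, 490) [623.3 349.1  82. ]
(435, 492) [615.9  73.9  82. ]
```

Emit:
move_arm(rows="0 0 0 0 0 -30 93;0 0 0 0 0 -30 93;0 0 0 -38 -26 0 93;0 0 0 -38 -26 0 93;0 0 0 -38 -26 0 93;0 0 0 -38 -26 0 93;0 0 0 -38 -26 0 93;0 0 0 -38 -26 0 93;0 0 0 -38 -26 0 93;0 0 0 -38 -26 0 60;0 0 0 -38 -26 0 40;0 0 0 -38 -26 0 29;0 0 0 -38 -26 0 29;0 0 0 -38 -26 0 29;0 0 0 0 0 0 29")

```text
time_s: 2.3
tool_pos: [578.1, 213.0, 278.9]
tcp_rot: [[-0.929, 0.37, 0.002], [0.37, 0.929, -0.003], [-0.003, -0.002, -1.0]]
ft_force: [-0.7, 0.1, 0.2]
gripper_width: 49.5
```

Emit:
move_arm(rows="0 0 8.5 0 0 0 29;0 0 8.5 0 0 0 29;0 0 8.5 0 0 0 29;0 0 8.5 0 0 0 29;0 0 8.5 0 0 0 29;0 0 8.5 0 0 0 29;0 0 8.5 0 0 0 29;0 0 8.5 0 0 0 29;0 0 2.4 0 0 0 29;0 0 0 0 0 0 29")

```text
time_s: 3.3
tool_pos: [574.1, 221.0, 278.6]
tcp_rot: [[0.027, 1.0, -0.0], [1.0, -0.027, 0.0], [0.0, -0.0, -1.0]]
ft_force: [0.5, -0.1, -0.7]
gripper_width: 29.2
```

```bash
python3 - <<'E'
from h import *
im=snap("top","top2"); crop(im,60,80,230,230,"c2",4)
s=snap("scene","sc2"); crop(s,290,100,450,250,"c2s",4)
t=ctrl.get_obs()["tool_pos"]; print(t,proj("top",t),proj("scene",t))
for c in("top","scene"):
    for r in ctrl.tip_of(c,"drawer_handle")[:1]: print(r["uv"],unproj(c,r["uv"],60))
E
```

```text
[574.2 220.7 278.6] [[117.8 177.2]] [[363.3 129.1]]
[143.0, 190.1] [[577.3 218.7  60. ]]
[356.4, 182.5] [[589.4 220.5  60. ]]
```

View pics/c2.png

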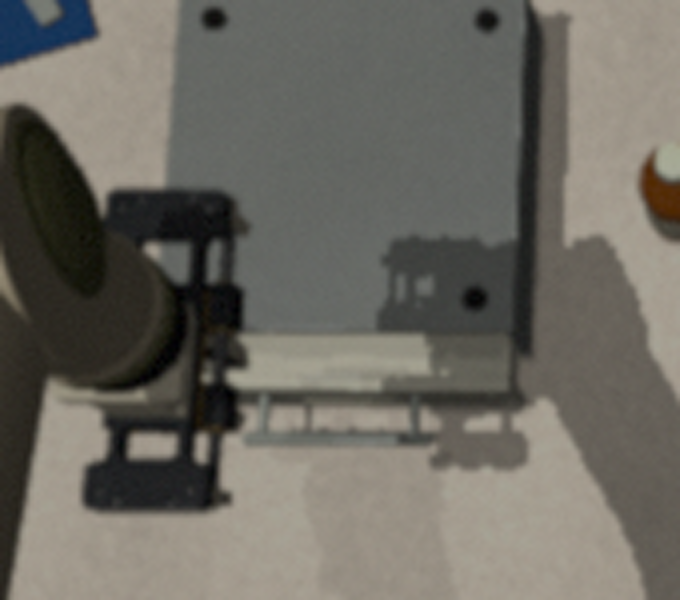

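View pics/c2s.png

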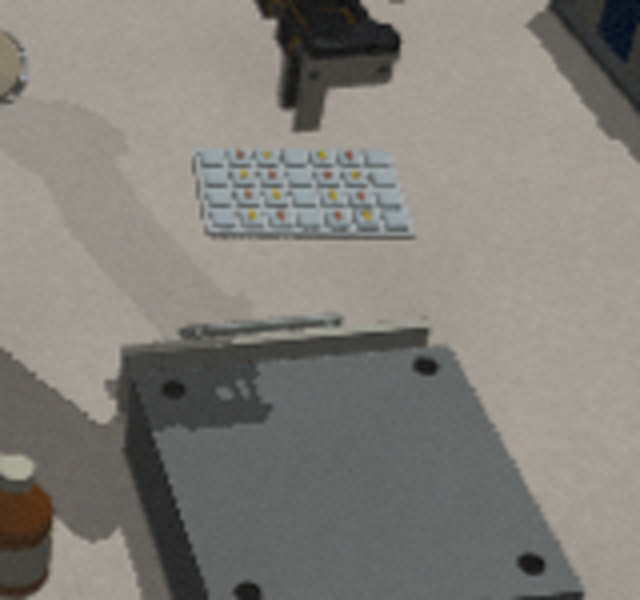

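Emit:
move_arm(rows="0 0 0 -3 4 40 29;0 0 0 0 0 40 29;0 0 0 0 0 40 29;0 0 0 0 0 40 29;0 0 0 0 0 15 29;0 0 0 0 0 10 29;0 0 0 0 0 10 29;0 0 0 0 0 10 29;0 0 0 0 0 10 29;0 0 0 0 0 10 29;0 0 0 0 0 10 29;0 0 0 0 0 0 29")

```text
time_s: 4.7
tool_pos: [577.7, 217.0, 42.3]
tcp_rot: [[0.028, 1.0, -0.002], [1.0, -0.028, -0.001], [-0.001, -0.002, -1.0]]
ft_force: [-1.0, 0.3, -0.7]
gripper_width: 29.0
```

Emit:
move_arm(rows="0 0 0 0 0 0 8;0 0 0 0 0 0 8;0 0 0 0 0 0 8;0 0 0 0 0 0 8", force=30)

```text
time_s: 5.1
tool_pos: [579.1, 217.2, 44.1]
tcp_rot: [[0.028, 1.0, 0.002], [1.0, -0.028, 0.0], [0.0, 0.002, -1.0]]
ft_force: [1.8, 0.4, -0.2]
gripper_width: 10.1
```

Emit:
move_arm(rows="0 0 0 0 -10 0 8;0 0 0 0 -10 0 8;0 0 0 0 -10 0 8;0 0 0 0 -10 0 8;0 0 0 0 -10 0 8;0 0 0 0 -10 0 8;0 0 0 0 -10 0 8;0 0 0 0 -10 0 8;0 0 0 0 -10 0 8;0 0 0 0 -10 0 8;0 0 0 0 -10 0 8;0 0 0 0 0 0 8;0 0 0 0 0 0 8")

```text
time_s: 6.4
tool_pos: [466.0, 220.5, 44.0]
tcp_rot: [[0.026, 1.0, -0.003], [1.0, -0.026, 0.0], [0.0, -0.003, -1.0]]
ft_force: [-1.7, 0.8, 10.9]
gripper_width: 9.9
```

Emit:
move_arm(rows="0 0 0 0 -5 0 8;0 0 0 0 -5 0 8;0 0 0 0 -5 0 8;0 0 0 0 -5 0 8;0 0 0 0 0 0 8")

```text
time_s: 6.9
tool_pos: [446.9, 221.1, 44.0]
tcp_rot: [[0.027, 1.0, -0.001], [1.0, -0.027, 0.0], [0.0, -0.001, -1.0]]
ft_force: [-0.0, 1.9, 8.2]
gripper_width: 10.5
```

Emit:
move_arm(rows="0 0 0 0 -3 0 8;0 0 0 0 -3 0 8;0 0 0 0 0 0 8")

```text
time_s: 7.2
tool_pos: [441.7, 221.2, 44.0]
tcp_rot: [[0.027, 1.0, 0.0], [1.0, -0.027, 0.0], [0.0, 0.0, -1.0]]
ft_force: [1.7, 1.3, 6.1]
gripper_width: 10.1
```

Emit:
move_arm(rows="0 0 0 0 -3 0 8;0 0 0 0 -3 0 8;0 0 0 0 0 0 8")

```text
time_s: 7.5
tool_pos: [441.7, 221.3, 44.1]
tcp_rot: [[0.03, 0.999, 0.01], [1.0, -0.03, 0.001], [0.002, 0.01, -1.0]]
ft_force: [18.1, -2.3, -7.3]
gripper_width: 10.1
```

```bash
python3 - <<'E'
from h import *
im=snap("top","top3"); crop(im,70,60,230,250,"c3",4)
t=ctrl.get_obs(); print(t["ft_force"],t["tool_pos"])
E
```

```text
[17.  -2.9 -7.1] [441.7 221.3  44.1]
```

View pics/c3.png

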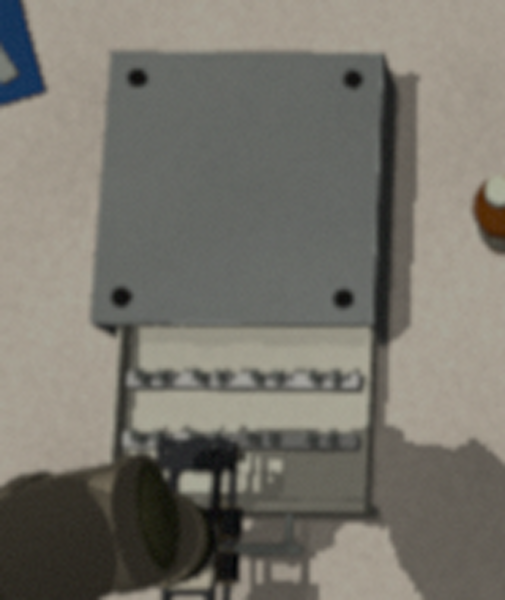

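Emit:
move_arm(rows="0 0 0 0 5 0 8;0 0 0 0 0 0 29;0 0 0 0 0 0 29;0 0 0 0 0 -10 29;0 0 0 0 0 -20 29;0 0 0 0 0 -40 29;0 0 0 0 0 -40 29;0 0 0 0 0 -40 29;0 0 0 0 0 -40 29;0 0 0 0 0 -40 29;0 0 0 0 0 0 29")

```text
time_s: 8.65
tool_pos: [442.6, 221.4, 278.4]
tcp_rot: [[0.028, 1.0, 0.005], [1.0, -0.028, 0.005], [0.005, 0.005, -1.0]]
ft_force: [-0.4, 0.4, 0.7]
gripper_width: 29.1
```

Emit:
move_arm(rows="0 0 0 -41.6 28.6 0 50;0 0 0 -41.6 28.6 0 50;0 0 0 -41.6 28.6 0 50;0 0 0 -41.6 28.6 0 50;0 0 0 -41.6 28.6 0 50;0 0 0 -41.6 28.6 0 50;0 0 0 -41.6 28.6 0 50;0 0 8.5 0 0 0 50;0 0 8.5 0 0 0 50;0 0 8.5 0 0 0 50;0 0 8.5 0 0 0 50;0 0 8.5 0 0 0 50;0 0 8.5 0 0 0 50;0 0 8.5 0 0 0 50;0 0 8.5 0 0 0 50;0 0 8.5 0 0 0 50;0 0 8.5 0 0 0 50;0 0 1.9 0 0 0 50;0 0 0 0 0 0 50")

```text
time_s: 10.55
tool_pos: [631.0, -72.4, 273.0]
tcp_rot: [[1.0, 0.029, -0.001], [0.029, -1.0, -0.0], [-0.001, 0.0, -1.0]]
ft_force: [0.2, 0.4, 0.0]
gripper_width: 49.8
```

```bash
python3 - <<'E'
from h import *
im=snap("top","top4"); crop(im,80,130,200,225,"c4",6.5); crop(im,180,110,340,260,"c4b",4)
for t in("clip1","clip2","clip3","clip4","drawer_handle"):
    for s in ctrl.tip_of("top",t)[:4]: print(t,round(s["confidence"],2),np.array(s["uv"]),unproj("top",s["uv"],49 if t[0]=="c" else 60)[0])
im=snap("scene","sc4"); crop(im,300,150,420,240,"c4s",6.5)
for t in("clip1","clip2","clip3","clip4","drawer_handle"):
    for s in ctrl.tip_of("scene",t)[:4]: print(t,round(s["confidence"],2),np.array(s["uv"]),unproj("scene",s["uv"],49 if t[0]=="c" else 60)[0])
E
```

```text
clip1 0.86 [155.8 190.7] [576.5 181.2  49. ]
clip1 0.82 [174.4 187.9] [584.2 122.3  49. ]
clip1 0.71 [312.2 175. ] [ 616.4 -317.    49. ]
clip2 0.86 [155.8 190.7] [576.5 181.2  49. ]
clip2 0.82 [174.4 187.9] [584.2 122.3  49. ]
clip2 0.71 [312.2 175. ] [ 616.4 -317.    49. ]
clip3 0.86 [155.8 190.7] [576.5 181.2  49. ]
clip3 0.82 [174.4 187.9] [584.2 122.3  49. ]
clip3 0.71 [312.2 175. ] [ 616.4 -317.    49. ]
clip4 0.86 [155.8 190.7] [576.5 181.2  49. ]
clip4 0.82 [174.4 187.9] [584.2 122.3  49. ]
clip4 0.71 [312.2 175. ] [ 616.4 -317.    49. ]
drawer_handle 0.94 [140.8 233.3] [442.  221.8  60. ]
drawer_handle 0.23 [284.1 174. ] [ 619.3 -226.7   60. ]
clip1 0.82 [348.6 182.6] [573.  197.9  49. ]
clip1 0.76 [372.5 182.6] [587.2 283.2  49. ]
clip1 0.69 [329.9 184.7] [573.2 128.   49. ]
clip1 0.66 [363.4 184.4] [591.5 247.5  49. ]
clip2 0.82 [348.6 182.6] [573.  197.9  49. ]
clip2 0.76 [372.5 182.6] [587.2 283.2  49. ]
clip2 0.69 [329.9 184.7] [573.2 128.   49. ]
clip2 0.66 [363.4 184.4] [591.5 247.5  49. ]
clip3 0.82 [348.6 182.6] [573.  197.9  49. ]
clip3 0.76 [372.5 182.6] [587.2 283.2  49. ]
clip3 0.69 [329.9 184.7] [573.2 128.   49. ]
clip3 0.66 [363.4 184.4] [591.5 247.5  49. ]
clip4 0.82 [348.6 182.6] [573.  197.9  49. ]
clip4 0.76 [372.5 182.6] [587.2 283.2  49. ]
clip4 0.69 [329.9 184.7] [573.2 128.   49. ]
clip4 0.66 [363.4 184.4] [591.5 247.5  49. ]
drawer_handle 0.73 [349.4 159.7] [454.9 236.1  60. ]
drawer_handle 0.67 [276.4 208.6] [676.8 -87.7  60. ]
```

View pics/c4.png

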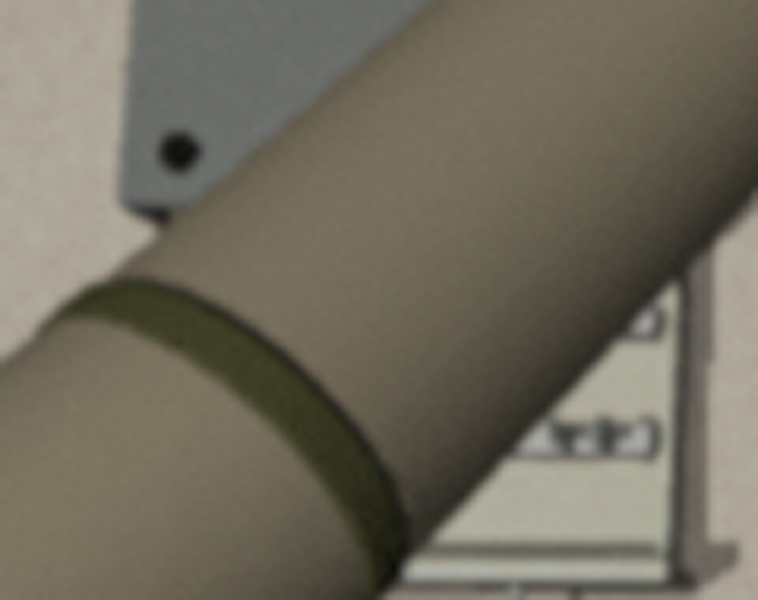

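View pics/c4s.png

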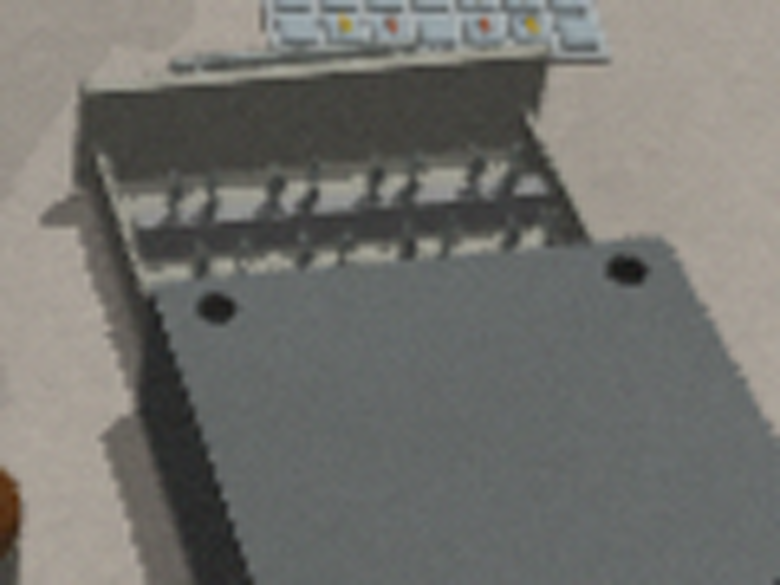

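View pics/c4b.png

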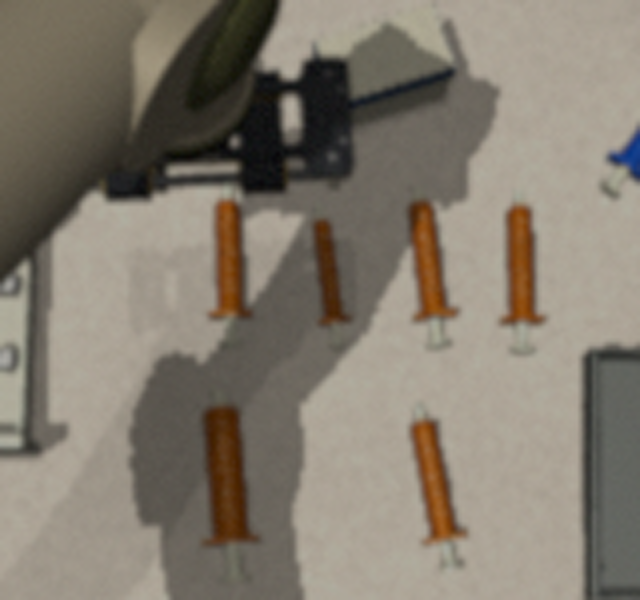

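```bash
python3 - <<'E'
from h import *
im=cv2.imread("pics/top3.png"); crop(im,104,170,194,210,"c3b",9)
# predicted clips
yaw=-1.6*np.pi/180
R=np.array([[np.cos(yaw),-np.sin(yaw)],[np.sin(yaw),np.cos(yaw)]])
h=np.array([441.7,220.5])
for k in range(4):
    for dx in(-31,0,31):
        p=h+R@np.array([130+dx,87-58*k]); 
        for z in(49,68): print(k+1,dx,z,p,((proj("top",[*p,z])[0]-[104,170])*800/90))
E
```

```text
1 -31 49 [543.1 304.7] [111.1 284. ]
1 -31 68 [543.1 304.7] [ 91.8 276.5]
1 0 49 [574.1 303.8] [116.9 198. ]
1 0 68 [574.1 303.8] [ 97.8 189.2]
1 31 49 [605.1 303. ] [122.7 112.6]
1 31 68 [605.1 303. ] [103.7 102.6]
2 -31 49 [541.5 246.7] [274.  285.1]
2 -31 68 [541.5 246.7] [257.2 277.6]
2 0 49 [572.5 245.9] [279.1 199. ]
2 0 68 [572.5 245.9] [262.4 190.2]
2 31 49 [603.4 245. ] [284.2 113.6]
2 31 68 [603.4 245. ] [267.7 103.6]
3 -31 49 [539.9 188.7] [437.  286.1]
3 -31 68 [539.9 188.7] [422.6 278.6]
3 0 49 [570.8 187.9] [441.4 200. ]
3 0 68 [570.8 187.9] [427.2 191.2]
3 31 49 [601.8 187. ] [445.8 114.6]
3 31 68 [601.8 187. ] [431.7 104.6]
4 -31 49 [538.2 130.8] [600.  287.1]
4 -31 68 [538.2 130.8] [588.2 279.6]
4 0 49 [569.2 129.9] [603.8 201. ]
4 0 68 [569.2 129.9] [592.1 192.2]
4 31 49 [600.2 129. ] [607.5 115.6]
4 31 68 [600.2 129. ] [595.9 105.6]
```

View pics/c3b.png

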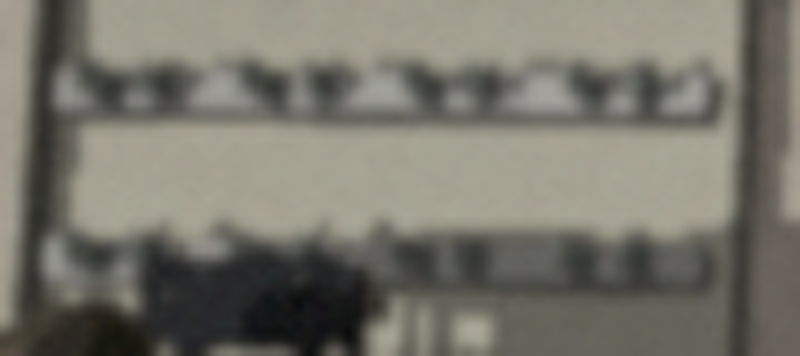

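Emit:
move_arm(rows="0 0 0 -43.5 -1.9 0 60;0 0 0 -43.5 -1.9 0 60;0 0 0 -43.5 -1.9 0 60;0 0 0 -43.5 -1.9 0 60;0 0 -2 0 0 40 60;0 0 0 0 0 40 60;0 0 0 0 0 40 60;0 0 0 0 0 40 60;0 0 0 0 0 40 60;0 0 0 0 0 30 60;0 0 0 0 0 20 60;0 0 0 0 0 10 60;0 0 0 0 0 0 60")

```text
time_s: 12.45
tool_pos: [457.2, -70.3, 12.6]
tcp_rot: [[0.998, 0.06, -0.001], [0.06, -0.998, 0.001], [-0.001, -0.001, -1.0]]
ft_force: [-0.5, 0.3, 0.7]
gripper_width: 59.9
```

Emit:
move_arm(rows="0 0 0 0 0 6 60;0 0 0 0 0 0 20;0 0 0 0 0 0 20;0 0 0 0 0 0 20;0 0 0 0 0 0 20;0 0 0 0 0 0 20;0 0 0 0 0 -20 20;0 0 0 0 0 -40 20;0 0 0 0 0 -40 20;0 0 0 0 0 0 20", force=20)

```text
time_s: 13.45
tool_pos: [458.9, -70.0, 111.0]
tcp_rot: [[0.998, 0.062, 0.005], [0.062, -0.998, -0.001], [0.005, 0.001, -1.0]]
ft_force: [-0.0, -0.2, -1.2]
gripper_width: 29.5
```

```bash
python3 - <<'E'
from h import *
im=cv2.imread("pics/top1.png"); crop(im,315,185,385,270,"ret",7)
m=None
for s in ctrl.silhouettes("top","returns")[:1]:
    ys,xs=np.nonzero(s["pixels"]); r=cv2.minAreaRect(np.c_[xs,ys].astype(np.float32)); b=cv2.boxPoints(r); print(s["confidence"],r,unproj("top",b,45))
E
```

```text
0.68 ((288.0810852050781, 231.98648071289062), (40.77095031738281, 6.411561012268066), 80.53767395019531) [[ 499.2 -215.8   45. ]
 [ 502.1 -235.8   45. ]
 [ 376.5 -252.2   45. ]
 [ 373.7 -232.6   45. ]]
```

View pics/ret.png

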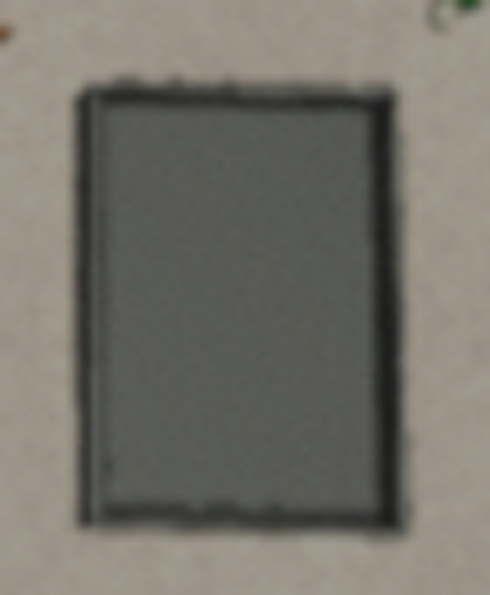

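```bash
python3 - <<'E'
from h import *
print(unproj("top",[[326.6,198.3],[371,198.3],[326.6,260],[372.3,260]],45))
E
```

```text
[[ 541.  -359.7   45. ]
 [ 537.9 -500.1   45. ]
 [ 348.7 -350.    45. ]
 [ 345.8 -490.7   45. ]]
```

Emit:
move_arm(rows="0 0 0 -4.3 48 0 20;0 0 0 -4.3 48 0 20;0 0 0 -4.3 48 0 20;0 0 0 -4.3 48 0 20;0 0 0 -4.3 48 0 20;0 0 0 -4.3 48 0 20;0 0 0 -4.3 48 0 20;0 0 4.5 0 0 0 20;0 0 0 0 0 30 20;0 0 0 0 0 30 20;0 0 0 0 0 20 20;0 0 0 0 0 10 20;0 0 0 0 0 5 20;0 0 0 0 0 0 20")

```text
time_s: 14.9
tool_pos: [447.7, -406.9, 12.3]
tcp_rot: [[1.0, -0.018, -0.0], [-0.018, -1.0, 0.001], [-0.0, -0.001, -1.0]]
ft_force: [-0.2, -0.1, -0.3]
gripper_width: 29.3
```

Emit:
move_arm(rows="0 0 0 0 0 1.5 20;0 0 0 0 0 0 40;0 0 0 0 0 0 40;0 0 0 0 0 -20 40;0 0 0 0 0 -40 40;0 0 0 0 0 -40 40;0 0 0 0 0 -40 40;0 0 0 0 0 0 50")

```text
time_s: 15.7
tool_pos: [449.6, -409.1, 156.0]
tcp_rot: [[1.0, -0.017, 0.006], [-0.017, -1.0, -0.005], [0.006, 0.005, -1.0]]
ft_force: [-0.0, -0.0, -0.2]
gripper_width: 44.1
```

```bash
python3 - <<'E'
from h import *
im=snap("top","top5"); crop(im,95,160,200,245,"c5",8); crop(im,220,130,400,270,"c5b",4.4)
for s in ctrl.tip_of("top","drawer_handle")[:1]: print(s["uv"],unproj("top",s["uv"],60)[0])
for s in ctrl.tip_of("top","clip1"): print(round(s["confidence"],2),np.array(s["uv"]),unproj("top",s["uv"],49)[0])
im=snap("scene","sc5")
for s in ctrl.tip_of("scene","clip1"): print(round(s["confidence"],2),np.array(s["uv"]),unproj("scene",s["uv"],49)[0])
E
```

```text
[143.6, 233.1] [442.5 213.1  60. ]
0.81 [174.4 191.4] [572.9 122.1  49. ]
0.68 [117.8 187.2] [590.4 302.4  49. ]
0.62 [155.3 189.8] [579.4 182.9  49. ]
0.58 [136.8 191.6] [574.9 241.5  49. ]
0.53 [285.9 174.3] [ 620.6 -233.2   49. ]
0.93 [328.6 186.6] [582.7 120.5  49. ]
0.92 [347.4 181.1] [564.  196.1  49. ]
0.7 [377.3 181.8] [585.8 301.8  49. ]
0.7 [362.2 186.8] [603.6 239.   49. ]
```

View pics/c5.png

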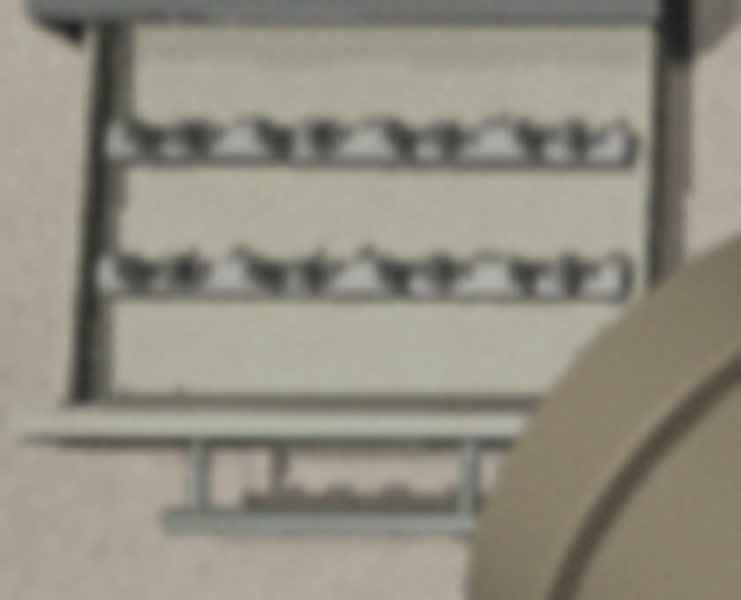

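View pics/c5b.png

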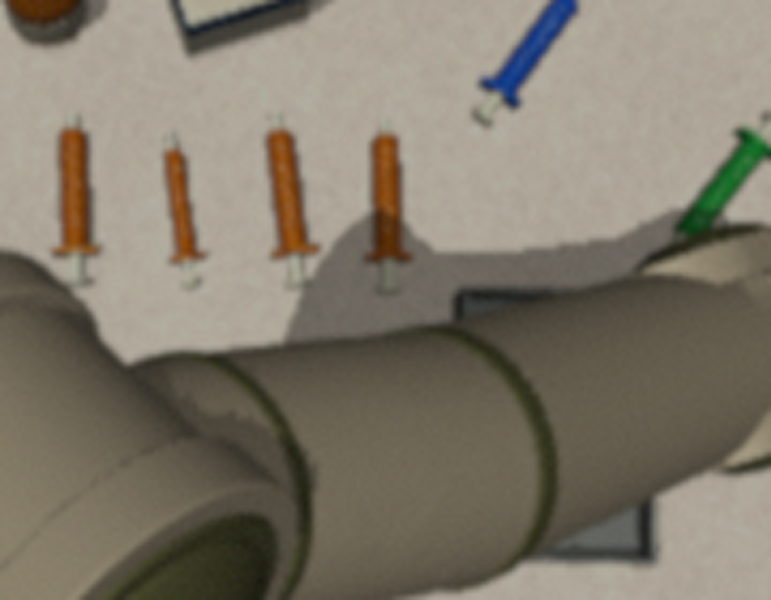

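```bash
python3 - <<'E'
from h import *
im=cv2.imread("pics/sc5.png"); crop(im,305,155,405,225,"c5s",8)
im=cv2.imread("pics/top5.png"); crop(im,105,170,190,205,"c5t",9.4)
for c in("top","scene"):
    K,V=P(c); print(c,-V[:3,:3].T@V[:3,3])
yaw=np.radians(-1.6);R=np.array([[np.cos(yaw),-np.sin(yaw)],[np.sin(yaw),np.cos(yaw)]])
# predictions for drawer centre y0 = 217 at handle
for y0 in(217,):
  for k in range(4):
    for dx in(-31,31):
      for side in(-11.5,11.5):
        p=np.array([441.7,y0])+R@np.array([130+dx,87-58*k+side])
        a=(proj("top",[*p,68])[0]-[105,170])*800/85; b=(proj("scene",[*p,68])[0]-[305,155])*8
        print(k+1,dx,side,a,b)
E
```

```text
top [ 361.9 -140.2 1278.5]
scene [1780.6 -300.9 1123.5]
1 -31 -11.5 [133.1 292.8] [527.3 126.2]
1 -31 11.5 [ 63.7 292.4] [575.9 121.9]
1 31 -11.5 [145.3 108.6] [569.9 212.1]
1 31 11.5 [ 76.4 108.2] [619.9 207.5]
2 -31 -11.5 [308.2 293.9] [404.3 137.2]
2 -31 11.5 [238.7 293.5] [453.2 132.8]
2 31 -11.5 [318.9 109.7] [443.5 223.6]
2 31 11.5 [250.1 109.2] [493.7 219. ]
3 -31 -11.5 [483.4 295. ] [280.6 148.2]
3 -31 11.5 [413.9 294.6] [329.7 143.8]
3 31 -11.5 [492.7 110.7] [316.4 235.2]
3 31 11.5 [423.8 110.3] [366.9 230.6]
4 -31 -11.5 [658.7 296.1] [156.3 159.3]
4 -31 11.5 [589.2 295.7] [205.7 154.9]
4 31 -11.5 [666.5 111.7] [188.5 246.8]
4 31 11.5 [597.6 111.3] [239.3 242.2]
```

View pics/c5s.png

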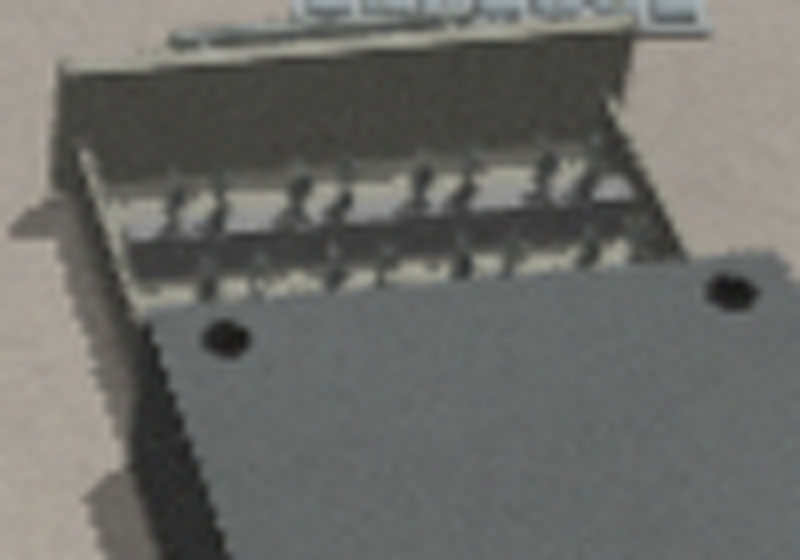

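View pics/c5t.png

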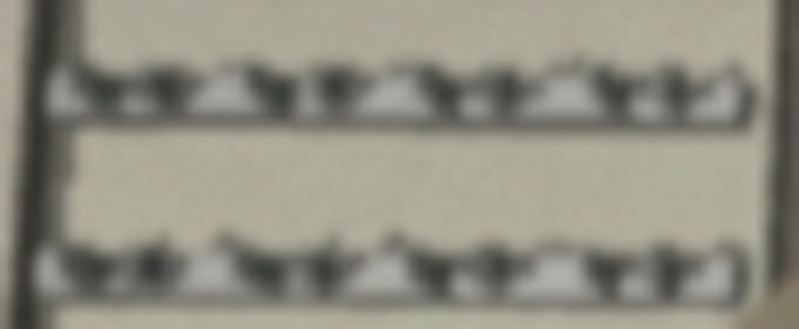

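```bash
python3 - <<'E'
from h import *
im=cv2.imread("pics/sc5.png"); crop(im,300,150,445,285,"u5s",4.4)
im=cv2.imread("pics/top5.png"); crop(im,90,65,205,250,"u5t",3.2)
E
```

```text
(no output)
```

View pics/u5s.png

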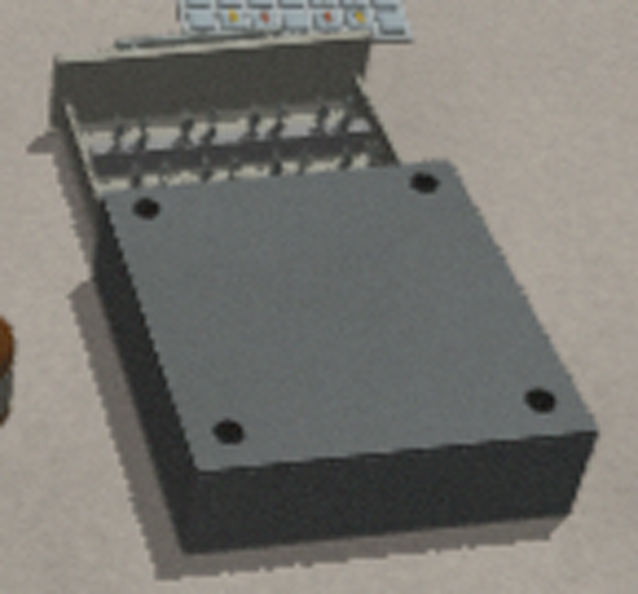

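View pics/u5t.png

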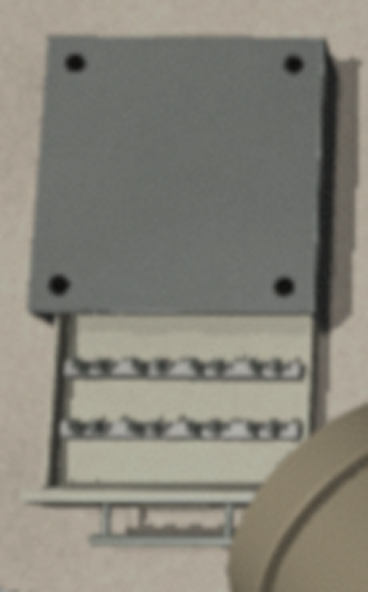

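```bash
python3 - <<'E'
from h import *
from scipy.optimize import least_squares
W=[(300,-140,90),(300,140,90),(0,140,90),(0,-140,90),(300,-140,0),(300,140,0)]
sc=np.array([(200,470),(597,432),(455,160),(100,198),(187,553),(570,517)])/4.4+[300,150]
W2=[(300,140,90),(300,-140,90),(0,140,90),(0,-140,90)]
tp=np.array([(67,50),(452,55),(42,432),(437,437)])*135/600+[90,65]
def T(p,L):
    c,s=np.cos(p[2]),np.sin(p[2]); L=np.array(L,float); return np.c_[p[0]+c*L[:,0]-s*L[:,1],p[1]+s*L[:,0]+c*L[:,1],L[:,2]]
def fit(cs):
    def f(p):
        r=[]
        if "s" in cs: r.append((proj("scene",T(p,W))-sc).ravel())
        if "t" in cs: r.append((proj("top",T(p,W2))-tp).ravel())
        return np.concatenate(r)
    s=least_squares(f,[655,212,-.03]); print(cs,s.x[:2],np.degrees(s.x[2]),np.abs(s.fun).max(),np.round(s.fun,1)); return s.x
for c in("s","t","st"):
    p=fit(c); print(" unit centre line at x=442,575:",T(p,[(-213,0,0),(-80,0,0)])[:,:2])
E
```

```text
s [652.8 218.7] -2.2215458702283275 4.039989250531676 [-0.4  1.   1.5  0.8 -1.3 -2.1  0.1 -4.  -0.7  1.5  0.7  0.9]
 unit centre line at x=442,575: [[439.9 227. ]
 [572.8 221.8]]
t [651.2 210.4] -1.6102047360512974 2.759301385146742 [ 0.4 -2.   0.3 -2.8 -0.9  2.5  0.3  1.9]
 unit centre line at x=442,575: [[438.3 216.3]
 [571.2 212.6]]
st [652.6 214.6] -1.7794554019109077 3.7388809737369684 [-1.   1.3  0.8  0.6 -2.6 -2.2 -1.1 -3.7 -1.2  1.8 -0.   0.7 -0.6 -2.5
 -0.7 -3.  -2.2  2.  -1.1  1.6]
 unit centre line at x=442,575: [[439.7 221.2]
 [572.6 217. ]]
```

Emit:
move_arm(rows="0 0 0 28 -42.8 0 45;0 0 0 28 -42.8 0 45;0 0 0 28 -42.8 0 45;0 0 0 28 -42.8 0 45;0 0 0 28 -42.8 0 45;0 0 0 28 -42.8 0 45;0 0 -6.4 0 0 0 45;0 0 0 0 0 40 45;0 0 0 0 0 40 45;0 0 0 0 0 40 45;0 0 0 0 0 20 45;0 0 0 0 0 8 45;0 0 0 0 0 0 45")

```text
time_s: 17.25
tool_pos: [615.3, -159.1, 1.9]
tcp_rot: [[0.996, 0.093, -0.003], [0.093, -0.996, 0.001], [-0.003, -0.001, -1.0]]
ft_force: [0.0, 0.7, -0.3]
gripper_width: 45.1
```

Emit:
move_arm(rows="0 0 0 5 -4 -1 45;0 0 0 0 0 0 8;0 0 0 0 0 0 8;0 0 0 0 0 0 8;0 0 0 0 0 0 8;0 0 0 0 0 0 8;0 0 0 0 0 0 8;0 0 0 0 0 -20 8;0 0 0 0 0 -40 8;0 0 0 0 0 -40 8;0 0 0 0 0 0 8")

```text
time_s: 18.35
tool_pos: [623.4, -155.8, 108.8]
tcp_rot: [[0.996, 0.094, 0.007], [0.094, -0.996, -0.002], [0.006, 0.002, -1.0]]
ft_force: [0.2, -0.0, -0.2]
gripper_width: 15.2
```

Emit:
move_arm(rows="0 0 0 -29.1 40.9 0 8;0 0 0 -29.1 40.9 0 8;0 0 0 -29.1 40.9 0 8;0 0 0 -29.1 40.9 0 8;0 0 0 -29.1 40.9 0 8;0 0 0 -29.1 40.9 0 8;0 0 0 -29.1 40.9 0 8;0 0 6.4 0 0 0 8;0 0 0 0 0 40 8;0 0 0 0 0 30 8;0 0 0 0 0 15 8;0 0 0 0 0 0 8")

```text
time_s: 19.55
tool_pos: [445.1, -456.5, 17.0]
tcp_rot: [[1.0, -0.017, -0.003], [-0.017, -1.0, 0.003], [-0.003, -0.002, -1.0]]
ft_force: [-0.0, -0.5, 0.9]
gripper_width: 15.5
```

Emit:
move_arm(rows="0 0 0 0 2 6 8;0 0 0 0 0 0 24;0 0 0 0 0 0 24;0 0 0 0 0 -20 24;0 0 0 0 0 -40 24;0 0 0 0 0 -40 40;0 0 0 0 0 -40 40;0 0 0 0 0 0 45")

```text
time_s: 20.35
tool_pos: [447.5, -461.9, 159.2]
tcp_rot: [[1.0, -0.018, 0.007], [-0.017, -1.0, -0.006], [0.007, 0.006, -1.0]]
ft_force: [-0.3, 0.3, 0.0]
gripper_width: 42.9
```

```bash
cat > amb.py <<'E'
from h import *
def amber(im,z=11):
    hsv=cv2.cvtColor(im,cv2.COLOR_BGR2HSV)
    m=((hsv[...,0]<18)&(hsv[...,1]>130)&(hsv[...,2]>35)).astype(np.uint8)
    n,l,st,ce=cv2.connectedComponentsWithStats(m)
    for i in range(1,n):
        if st[i,4]<60 or not(200<ce[i][0]<400) or ce[i][1]<145: continue
        ys,xs=np.nonzero(l==i); W=unproj("top",np.c_[xs,ys],z)[:,:2]; c=W.mean(0)
        d=np.linalg.svd(W-c,full_matrices=False)[2][0]; d*=np.sign(d[0]); a=(W-c)@d
        print(ce[i],"origin",c+d*((a.min()+a.max())/2+2),"ang",np.degrees(np.arctan2(d[1],d[0])),"len",a.max()-a.min())
E
python3 - <<'E'
from amb import *
im=snap("top","top6"); amber(im); crop(im,220,140,390,270,"c6",4.6)
E
```

```text
[236.8 172.3] origin [640.4 -74.5] ang 0.6758939656570863 len 84.28110927638767
[286.5 175.1] origin [ 629.5 -237.7] ang 5.921869268560559 len 93.99585573581669
[309.7 175.8] origin [ 623.6 -314. ] ang 0.06522170567340539 len 93.78356893559513
```

View pics/c6.png

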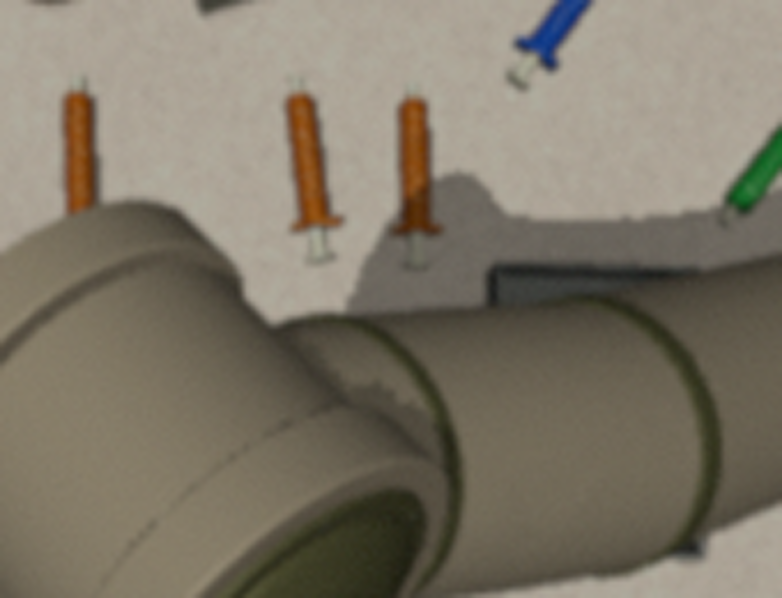

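Emit:
move_arm(rows="0 0 0 34.7 -30.2 0 45;0 0 0 34.7 -30.2 0 45;0 0 0 34.7 -30.2 0 45;0 0 0 34.7 -30.2 0 45;0 0 0 34.7 -30.2 0 45;0 0 -1 0 0 0 45;0 0 0 0 0 40 45;0 0 0 0 0 40 45;0 0 0 0 0 40 45;0 0 0 0 0 25 45;0 0 0 0 0 9 45;0 0 0 0 0 0 45")

```text
time_s: 21.6
tool_pos: [620.0, -310.4, 0.4]
tcp_rot: [[1.0, -0.001, -0.002], [-0.001, -1.0, 0.004], [-0.002, -0.004, -1.0]]
ft_force: [-8.5, 7.6, 21.7]
gripper_width: 44.9
```

Emit:
move_arm(rows="0 0 0 0 0 -4 45;0 0 0 0 0 0 45;0 0 0 0 0 0 45")

```text
time_s: 21.9
tool_pos: [622.0, -311.6, 2.9]
tcp_rot: [[1.0, 0.0, -0.0], [0.0, -1.0, -0.0], [-0.0, 0.0, -1.0]]
ft_force: [-0.0, -0.1, -0.6]
gripper_width: 44.7
```

Emit:
move_arm(rows="0 0 0 1 2 0 45;0 0 0 0 0 0 15;0 0 0 0 0 0 15;0 0 0 0 0 0 15;0 0 0 0 0 0 15;0 0 0 0 0 0 15;0 0 0 0 0 0 15;0 0 0 0 0 -20 15;0 0 0 0 0 -40 15;0 0 0 0 0 -40 15;0 0 0 0 0 -40 15;0 0 0 0 0 0 15", force=50)

```text
time_s: 23.1
tool_pos: [625.1, -315.6, 148.8]
tcp_rot: [[1.0, -0.0, 0.007], [-0.0, -1.0, -0.004], [0.007, 0.004, -1.0]]
ft_force: [0.5, -0.6, -0.6]
gripper_width: 20.8
```

Emit:
move_arm(rows="0 0 0 -4.5 -44.6 0 15;0 0 0 -4.5 -44.6 0 15;0 0 0 -4.5 -44.6 0 15;0 0 0 -4.5 -44.6 0 15;0 0 0 -4.5 -44.6 0 15;0 0 0 -4.5 -44.6 0 15;0 0 0 -4.5 -44.6 0 15;0 0 0 -4.5 -44.6 0 15;0 0 0 -4.5 -44.6 0 15;0 0 0 -4.5 -44.6 0 15;0 0 1.7 0 0 0 15;0 0 0 0 0 40 15;0 0 0 0 0 20 15;0 0 0 0 0 0 15;0 0 0 0 0 0 15")

```text
time_s: 24.6
tool_pos: [578.0, 131.7, 83.2]
tcp_rot: [[1.0, -0.03, -0.001], [-0.03, -1.0, -0.001], [-0.001, 0.001, -1.0]]
ft_force: [0.8, -0.6, 0.4]
gripper_width: 20.8
```

```bash
python3 - <<'E'
from h import *
print(ctrl.get_obs()["tool_pos"])
im=snap("top","top7"); crop(im,90,140,230,245,"c7",5.7); im=snap("scene","sc7"); crop(im,295,130,415,220,"c7s",6.6)
E
```

```text
[578.  131.7  83.2]
```

View pics/c7.png

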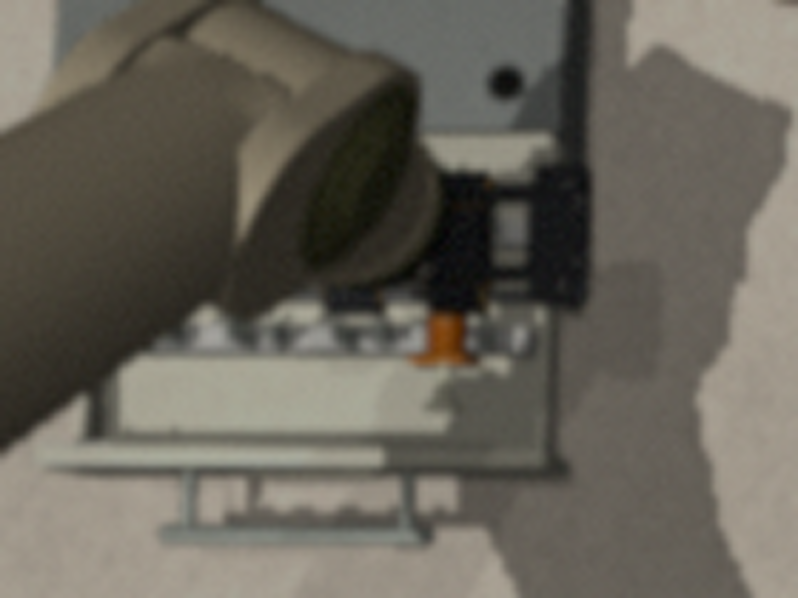

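View pics/c7s.png

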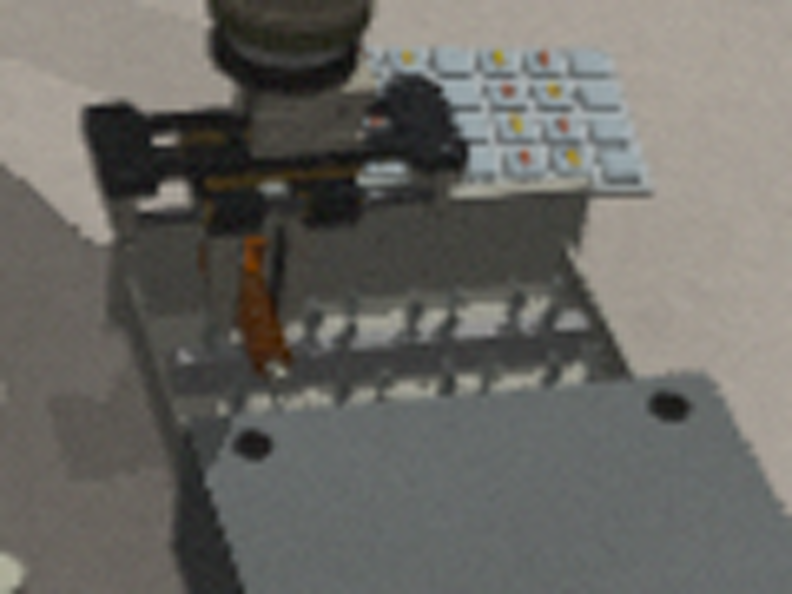

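```bash
python3 - <<'E'
from h import *
from scipy.optimize import brentq
t=np.array([578,131.7]); d=np.array([1,-.03])
for z in(89,92,95):
  for a in(-47,-35,45,61):
    p=[*(t+a*d),z]; print(z,a,(proj("top",p)[0]-[90,140])*5.7,(proj("scene",p)[0]-[295,130])*6.6)
im=cv2.imread("pics/top7.png"); crop(im,150,185,190,215,"c7z",20)
im=cv2.imread("pics/sc7.png"); crop(im,315,160,365,198,"c7zs",16)
E
```

```text
89 -47 [443.7 358.3] [225.4 255.7]
89 -35 [444.8 336.1] [230.6 269.2]
89 45 [451.7 190.2] [266.7 363.2]
89 61 [453.  161.4] [274.2 382.8]
92 -47 [442.4 357.6] [225.9 251.5]
92 -35 [443.5 335.3] [231.1 264.9]
92 45 [450.4 189. ] [267.2 358.8]
92 61 [451.8 160.2] [274.8 378.5]
95 -47 [441.2 356.8] [226.4 247.2]
95 -35 [442.2 334.5] [231.6 260.7]
95 45 [449.2 187.9] [267.8 354.5]
95 61 [450.6 158.9] [275.3 374.1]
```

View pics/c7z.png

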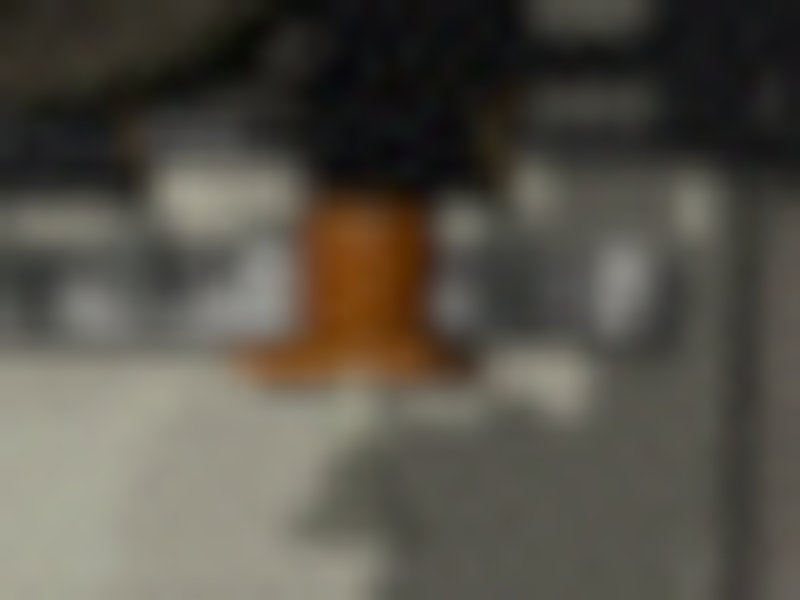

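View pics/c7zs.png

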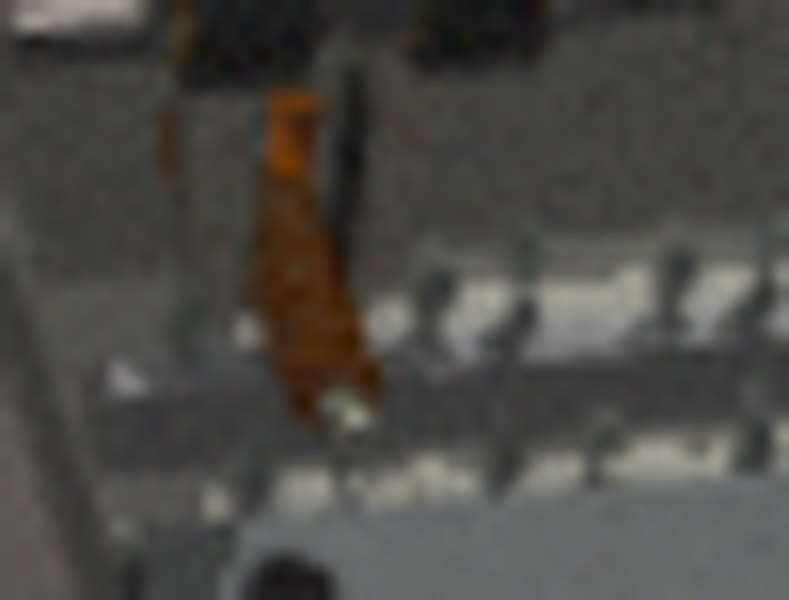

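```bash
python3 - <<'E'
from h import *
print(unproj("scene",[[329.5,176.56]],68))
tips=np.array([[(172,178),(220,178)],[(300,180),(345,172)],[(424,172),(470,165)],[(546,160),(593,148)]])/8+[305,155]
for k,t in enumerate(tips):
    for z in(60,68):
        w=unproj("scene",t,z)[:,:2]; print(4-k,z,w.mean(0),w[1]-w[0])
# top front row arms
tp=np.array([[(85,250),(155,250)],[(262,250),(335,250)],[(435,250),(490,250)],[(610,250),(665,250)]])*85/800+[105,170]
for k,t in enumerate(tp):
    for z in(50,68):
        w=unproj("top",t,z)[:,:2]; print("top",k+1,z,w.mean(0),w[1]-w[0])
E
```

```text
[[550.1 131.1  68. ]]
4 60 [544.6 133.3] [ 3.6 21.5]
4 68 [553.9 130. ] [ 3.6 21.4]
3 60 [552.8 190.4] [-2.2 21.8]
3 68 [562.  186.7] [-2.1 21.7]
2 60 [556.9 247.9] [-1.4 22.2]
2 68 [566.1 243.8] [-1.4 22.1]
1 60 [556.1 306.4] [-4.8 24.1]
1 68 [565.3 301.8] [-4.8 23.9]
top 1 50 [560.1 301.1] [ -0.5 -23.6]
top 1 68 [557.2 294.6] [ -0.5 -23.2]
top 2 50 [558.8 241. ] [ -0.5 -24.6]
top 2 68 [555.9 235.4] [ -0.5 -24.2]
top 3 50 [557.6 185.8] [ -0.4 -18.5]
top 3 68 [554.7 181. ] [ -0.4 -18.2]
top 4 50 [556.3 126.9] [ -0.4 -18.5]
top 4 68 [553.5 123. ] [ -0.4 -18.2]
```

Emit:
move_arm(rows="0 0 0 8 1.8 0 15;0 0 0 0 0 10 15;0 0 0 0 0 5 15;0 0 0 0 0 5 15;0 0 0 0 0 0 15;0 0 0 0 0 0 15", force=60)

```text
time_s: 25.3
tool_pos: [585.8, 129.7, 63.0]
tcp_rot: [[1.0, -0.03, -0.0], [-0.03, -1.0, -0.001], [-0.0, 0.001, -1.0]]
ft_force: [-0.2, -2.7, 0.6]
gripper_width: 20.8
```

Emit:
move_arm(rows="0 0 0 0 0 3 15;0 0 0 0 0 3 15;0 0 0 0 0 3 15;0 0 0 0 0 0 15")

```text
time_s: 25.7
tool_pos: [587.1, 130.2, 54.9]
tcp_rot: [[1.0, -0.03, 0.002], [-0.03, -1.0, 0.0], [0.002, -0.0, -1.0]]
ft_force: [1.1, -3.6, 6.1]
gripper_width: 20.8
```

Emit:
move_arm(rows="0 0 0 0 1 3 15;0 0 0 0 0 3 15;0 0 0 0 0 3 15;0 0 0 0 0 0 15")

```text
time_s: 26.1
tool_pos: [586.3, 129.4, 44.9]
tcp_rot: [[1.0, -0.029, 0.001], [-0.029, -1.0, -0.0], [0.001, 0.0, -1.0]]
ft_force: [2.3, -1.8, -3.1]
gripper_width: 20.5
```

Emit:
move_arm(rows="0 0 0 0 0 2 15;0 0 0 0 0 2 15;0 0 0 0 0 0 15;0 0 0 0 0 0 15")

```text
time_s: 26.5
tool_pos: [586.2, 129.3, 41.7]
tcp_rot: [[1.0, -0.03, 0.001], [-0.03, -1.0, 0.0], [0.001, -0.0, -1.0]]
ft_force: [0.4, -2.2, 8.2]
gripper_width: 20.9
```

Emit:
move_arm(rows="0 0 0 0 0 2 15;0 0 0 0 0 0 15")

```text
time_s: 26.7
tool_pos: [588.0, 129.3, 41.5]
tcp_rot: [[1.0, -0.03, 0.004], [-0.03, -1.0, 0.002], [0.004, -0.002, -1.0]]
ft_force: [-0.4, -1.8, 24.4]
gripper_width: 20.7
```

Emit:
move_arm(rows="0 0 0 0 0 -2.5 15;0 0 0 0 0 0 42;0 0 0 0 0 0 42;0 0 0 0 0 0 42;0 0 0 0 0 -10 42;0 0 0 0 0 -40 42;0 0 0 0 0 -40 42;0 0 0 0 0 -20 42;0 0 0 6.5 45.7 0 45;0 0 0 6.5 45.7 0 45;0 0 0 6.5 45.7 0 45;0 0 0 6.5 45.7 0 45;0 0 0 6.5 45.7 0 45;0 0 0 6.5 45.7 0 45;0 0 0 6.5 45.7 0 45;0 0 0 6.5 45.7 0 45;0 0 -7.6 0 0 0 45;0 0 0 0 0 0 45")

```text
time_s: 28.5
tool_pos: [626.6, -239.3, 152.3]
tcp_rot: [[0.995, 0.102, 0.0], [0.102, -0.995, -0.0], [0.0, 0.0, -1.0]]
ft_force: [0.1, 0.0, -0.9]
gripper_width: 44.9
```

```bash
python3 - <<'E'
from amb import *
print(ctrl.get_obs()["tool_pos"])
im=snap("top","top8"); amber(im); crop(im,150,140,330,275,"c8",4.4); crop(im,100,160,200,235,"c8d",8); im=snap("scene","sc8"); crop(im,300,150,410,225,"c8s",7.2)
E
```

```text
[ 626.6 -239.3  152.3]
[287.  179.7] origin [ 615.  -238.9] ang 3.5050328296499322 len 66.36401117431366
[341.9 229.2] origin [ 449.2 -409.8] ang -1.316342556693472 len 105.8165683324701
[288. 230.] origin [ 449.3 -236.2] ang 9.321807791781636 len 94.07126021881484
[358.1 228.8] origin [ 447.9 -461.9] ang -0.0931593488800622 len 80.40735529934608
```

View pics/c8.png

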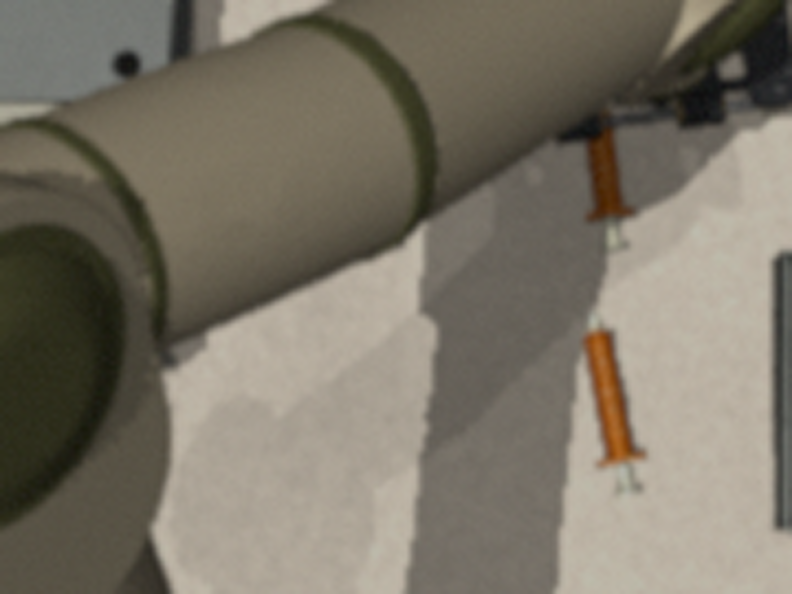

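View pics/c8s.png

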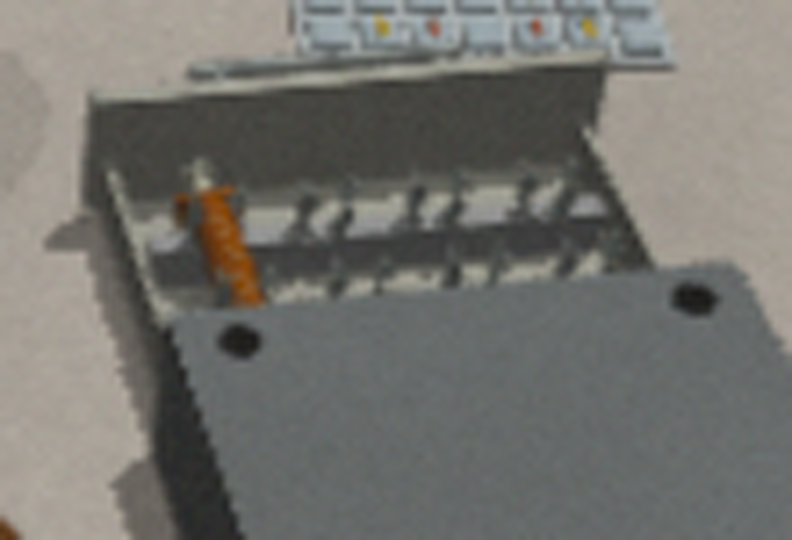

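View pics/c8d.png

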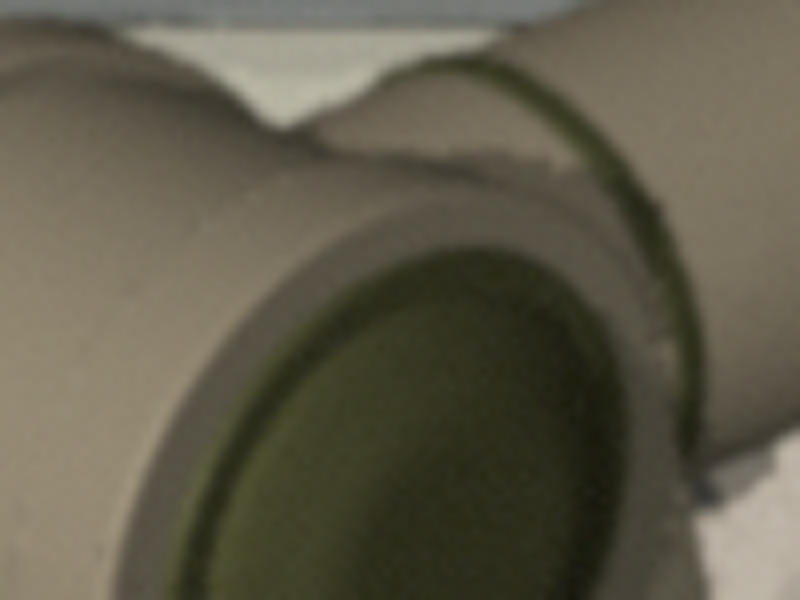

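Emit:
move_arm(rows="0 0 0 2 -1 40 45;0 0 0 0 0 40 45;0 0 0 0 0 40 45;0 0 0 0 0 20 45;0 0 0 0 0 7 45;0 0 0 0 0 0 45;0 0 0 0 0 0 45;0 0 0 0 0 0 45")

```text
time_s: 29.4
tool_pos: [630.0, -236.3, 6.2]
tcp_rot: [[0.995, 0.103, 0.002], [0.103, -0.995, -0.001], [0.002, 0.001, -1.0]]
ft_force: [0.3, -0.4, -0.0]
gripper_width: 45.1
```

Emit:
move_arm(rows="0 0 0 0 0 3 45;0 0 0 0 0 0 15;0 0 0 0 0 0 15;0 0 0 0 0 0 15;0 0 0 0 0 0 15;0 0 0 0 0 0 15;0 0 0 0 0 0 15;0 0 0 0 0 -20 15;0 0 0 0 0 -40 15;0 0 0 0 0 -40 15;0 0 0 0 0 -40 15;0 0 7.6 0 0 0 15;0 0 0 0 0 0 15", force=50)

```text
time_s: 30.7
tool_pos: [629.5, -236.1, 142.6]
tcp_rot: [[1.0, -0.031, 0.002], [-0.031, -1.0, -0.0], [0.002, 0.0, -1.0]]
ft_force: [-0.1, 0.1, -1.0]
gripper_width: 20.9
```

Emit:
move_arm(rows="0 0 0 -5.6 -42.2 0 15;0 0 0 -5.6 -42.2 0 15;0 0 0 -5.6 -42.2 0 15;0 0 0 -5.6 -42.2 0 15;0 0 0 -5.6 -42.2 0 15;0 0 0 -5.6 -42.2 0 15;0 0 0 -5.6 -42.2 0 15;0 0 0 -5.6 -42.2 0 15;0 0 0 -5.6 -42.2 0 15;0 0 0 -5.6 -42.2 0 15;0 0 0 0 0 30 15;0 0 0 0 0 20 15;0 0 0 0 0 0 15;0 0 0 0 0 0 15", force=60)

```text
time_s: 32.1
tool_pos: [585.1, 186.5, 91.2]
tcp_rot: [[1.0, -0.028, -0.001], [-0.028, -1.0, -0.001], [-0.001, 0.001, -1.0]]
ft_force: [0.8, -0.5, 0.4]
gripper_width: 20.3
```

```bash
python3 - <<'E'
from amb import *
print(ctrl.get_obs()["tool_pos"])
im=snap("top","top9"); crop(im,110,165,210,235,"c9",8); im=snap("scene","sc9"); crop(im,300,140,400,215,"c9s",8)
E
```

```text
[585.1 186.5  91.2]
```

View pics/c9.png

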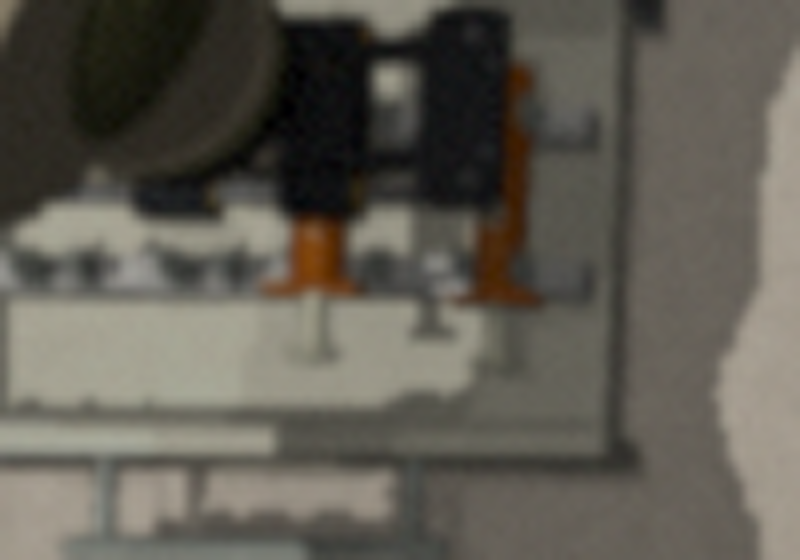

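View pics/c9s.png

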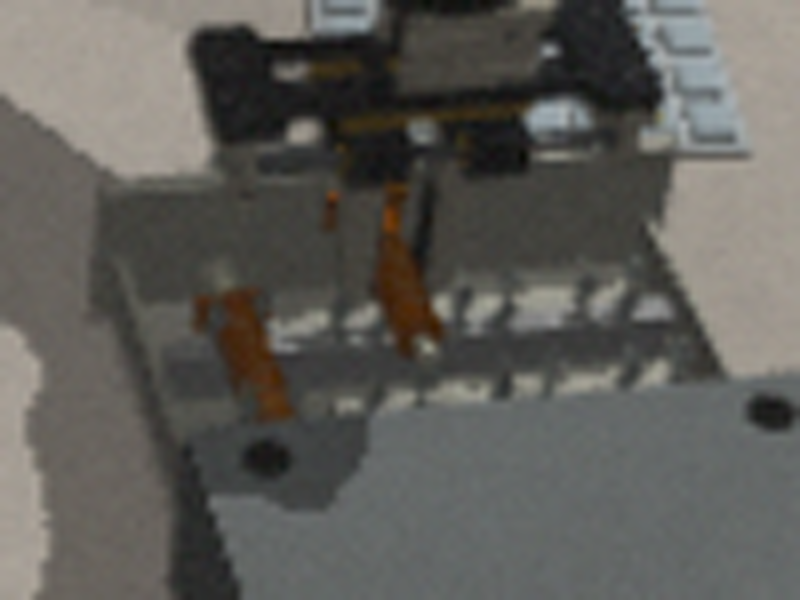

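```bash
python3 - <<'E'
from amb import *
for n,u,v in (("front row bottom",450,292),("front bright bottom",450,284),("front bright top",440,255),("rear bottom",570,146),("rear bright top",580,108)):
    print(n,[unproj("top",[[110+u/8,165+v/8]],z)[0][0].round(1) for z in(13,38,49,68)])
for n,u,v in (("flange front",500,303),("flange back",500,287),("barrel end",517,64),("panel back top",200,412),("panel front top",200,460)):
    print(n,[unproj("top",[[110+u/8,165+v/8]],z)[0][0].round(1) for z in(49,55,66,82)])
im=cv2.imread("pics/top9.png"); crop(im,162,165,192,210,"c9z",13)
E
```

```text
front row bottom [np.float64(546.4), np.float64(542.7), np.float64(541.1), np.float64(538.4)]
front bright bottom [np.float64(549.7), np.float64(546.0), np.float64(544.3), np.float64(541.5)]
front bright top [np.float64(561.7), np.float64(557.7), np.float64(556.0), np.float64(553.0)]
rear bottom [np.float64(605.7), np.float64(600.9), np.float64(598.8), np.float64(595.1)]
rear bright top [np.float64(621.5), np.float64(616.4), np.float64(614.1), np.float64(610.2)]
flange front [np.float64(536.3), np.float64(535.5), np.float64(533.9), np.float64(531.7)]
flange back [np.float64(542.7), np.float64(541.8), np.float64(540.2), np.float64(537.9)]
barrel end [np.float64(632.6), np.float64(631.3), np.float64(628.9), np.float64(625.3)]
panel back top [np.float64(495.7), np.float64(495.1), np.float64(493.9), np.float64(492.1)]
panel front top [np.float64(476.8), np.float64(476.3), np.float64(475.3), np.float64(473.8)]
```

View pics/c9z.png

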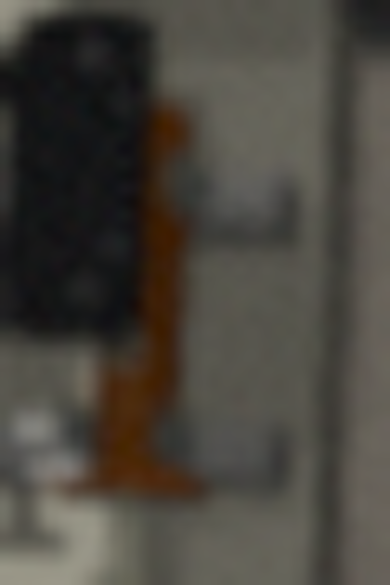

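Emit:
move_arm(rows="0 0 0 -3 -0.8 10 15;0 0 0 0 0 10 15;0 0 0 0 0 5 15;0 0 0 0 0 5 15;0 0 0 0 0 3 15;0 0 0 0 0 3 15;0 0 0 0 0 0 15")

```text
time_s: 32.9
tool_pos: [583.5, 187.6, 56.1]
tcp_rot: [[1.0, -0.03, 0.002], [-0.03, -1.0, 0.0], [0.002, -0.0, -1.0]]
ft_force: [1.3, -1.3, 5.6]
gripper_width: 20.9
```

Emit:
move_arm(rows="0 0 0 0 0 3 15;0 0 0 0 0 3 15;0 0 0 0 0 3 15;0 0 0 0 0 2 15;0 0 0 0 0 2 15;0 0 0 0 0 0 15")

```text
time_s: 33.5
tool_pos: [582.7, 187.6, 42.2]
tcp_rot: [[1.0, -0.03, 0.0], [-0.03, -1.0, -0.001], [0.0, 0.001, -1.0]]
ft_force: [2.4, -3.2, -4.1]
gripper_width: 20.9
```

Emit:
move_arm(rows="0 0 0 0 0 2 15;0 0 0 0 0 2 15;0 0 0 0 0 0 15")

```text
time_s: 33.8
tool_pos: [583.9, 187.5, 40.4]
tcp_rot: [[1.0, -0.03, 0.003], [-0.03, -1.0, 0.001], [0.003, -0.001, -1.0]]
ft_force: [0.5, -2.4, 17.2]
gripper_width: 20.6
```

Emit:
move_arm(rows="0 0 0 0 0 -2 15;0 0 0 0 0 0 40;0 0 0 0 0 0 40;0 0 0 0 0 0 40;0 0 0 0 0 -10 40;0 0 0 0 0 -40 40;0 0 0 0 0 -40 40;0 0 0 -12.2 42.8 0 45;0 0 0 -12.2 42.8 0 45;0 0 0 -12.2 42.8 0 45;0 0 0 -12.2 42.8 0 45;0 0 0 -12.2 42.8 0 45;0 0 0 -12.2 42.8 0 45;0 0 0 -12.2 42.8 0 45;0 0 0 -12.2 42.8 0 45;0 0 0 -12.2 42.8 0 45;0 0 0 -12.2 42.8 0 45;0 0 -5.5 0 0 0 45;0 0 -5.5 0 0 0 45;0 0 0 0 0 0 45")

```text
time_s: 35.8
tool_pos: [447.8, -236.6, 131.3]
tcp_rot: [[0.987, 0.162, 0.001], [0.162, -0.987, 0.0], [0.001, -0.0, -1.0]]
ft_force: [-0.2, -0.0, 0.5]
gripper_width: 44.8
```

```bash
python3 - <<'E'
from amb import *
print(ctrl.get_obs()["tool_pos"])
im=snap("top","top10"); amber(im); crop(im,90,130,330,275,"c10",3.3); im=snap("scene","sc10"); crop(im,190,130,410,260,"c10s",3.6)
E
```

```text
[ 447.8 -236.6  131.3]
[236.9 174.3] origin [635.2 -74.8] ang 1.2798159810504144 len 94.84157380405706
[341.8 229. ] origin [ 449.2 -409.5] ang -0.4627986674956961 len 106.17553889955944
[358.1 228.9] origin [ 447.9 -461.8] ang 0.003173534732676089 len 80.43112017494542
```

View pics/c10.png

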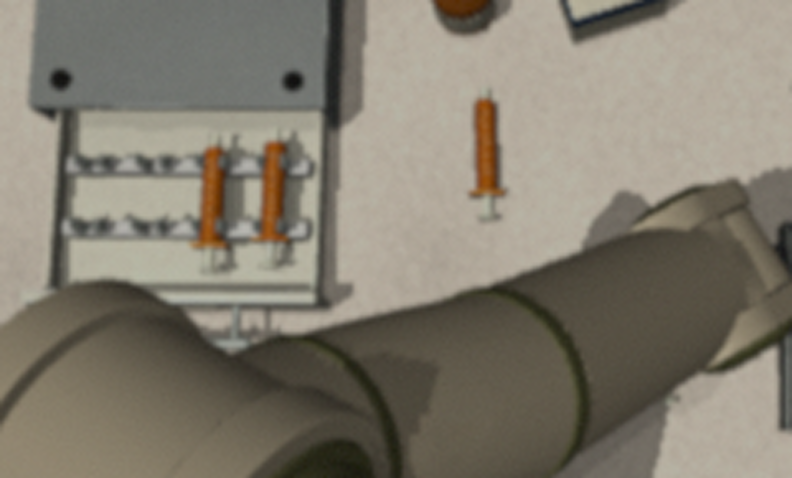

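View pics/c10s.png

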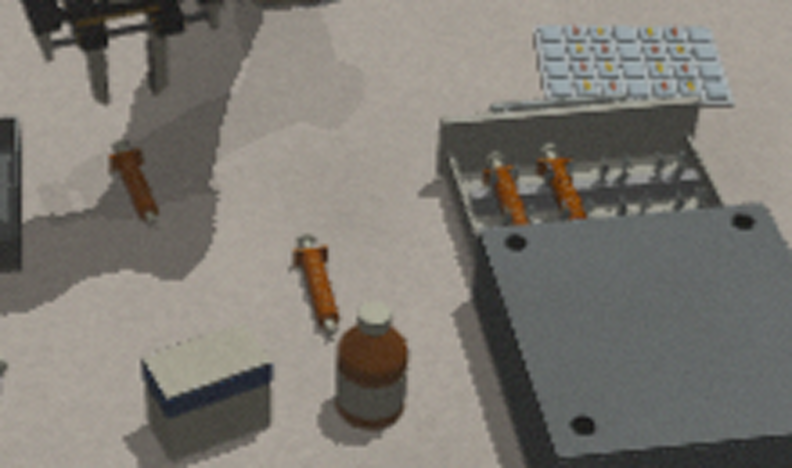

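Emit:
move_arm(rows="0 0 0 1.5 0 40 45;0 0 0 0 0 40 45;0 0 0 0 0 25 45;0 0 0 0 0 12 45;0 0 0 0 0 5 45;0 0 0 0 0 0 45;0 0 0 0 0 0 45")

```text
time_s: 36.6
tool_pos: [449.8, -235.9, 9.2]
tcp_rot: [[0.987, 0.161, 0.001], [0.161, -0.987, -0.0], [0.001, 0.001, -1.0]]
ft_force: [0.2, -0.5, 0.1]
gripper_width: 44.9
```

```bash
python3 - <<'E'
from amb import *
im=cv2.imread("pics/top10.png"); crop(im,145,165,190,215,"c10z",13)
hsv=cv2.cvtColor(im,cv2.COLOR_BGR2HSV); m=((hsv[...,0]<18)&(hsv[...,1]>130)&(hsv[...,2]>35)).astype(np.uint8)
n,l,st,ce=cv2.connectedComponentsWithStats(m)
for i in range(1,n):
    if ce[i][0]<200 and st[i,4]>60:
        ys,xs=np.nonzero(l==i); W=unproj("top",np.c_[xs,ys],52)[:,:2]; c=W.mean(0); d=np.linalg.svd(W-c,full_matrices=False)[2][0]; d*=np.sign(d[0]); a=(W-c)@d
        print(c+d*((a.min()+a.max())/2+2),np.degrees(np.arctan2(d[1],d[0])),a.max()-a.min())
E
```

```text
[587.4 128.4] -1.7641822481949156 93.4861076571855
[582.2 186.6] -0.6690307163770804 93.40129246968081
```

View pics/c10z.png

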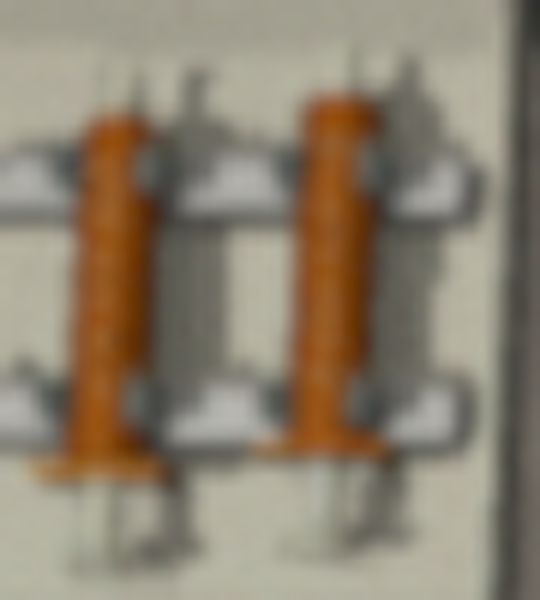

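Emit:
move_arm(rows="0 0 0 0 0 6 45;0 0 0 0 0 0 15;0 0 0 0 0 0 15;0 0 0 0 0 0 15;0 0 0 0 0 0 15;0 0 0 0 0 0 15;0 0 0 0 0 0 15;0 0 0 0 0 -20 15;0 0 0 0 0 -40 15;0 0 0 0 0 -40 15;0 0 0 0 0 -40 15;0 0 5.5 0 0 0 15;0 0 5.5 0 0 0 15;0 0 0 0 0 0 15", force=50)

```text
time_s: 38.0
tool_pos: [449.5, -235.5, 142.8]
tcp_rot: [[1.0, -0.03, 0.0], [-0.03, -1.0, -0.0], [0.0, 0.0, -1.0]]
ft_force: [-1.0, 0.3, -0.5]
gripper_width: 20.5
```

Emit:
move_arm(rows="0 0 0 10.8 -44.1 0 15;0 0 0 10.8 -44.1 0 15;0 0 0 10.8 -44.1 0 15;0 0 0 10.8 -44.1 0 15;0 0 0 10.8 -44.1 0 15;0 0 0 10.8 -44.1 0 15;0 0 0 10.8 -44.1 0 15;0 0 0 10.8 -44.1 0 15;0 0 0 10.8 -44.1 0 15;0 0 0 10.8 -44.1 0 15;0 0 0 10.8 -44.1 0 15;0 0 0 0 0 30 15;0 0 0 0 0 20 15;0 0 0 0 0 0 15;0 0 0 0 0 0 15;0 0 0 0 0 0 15", force=60)

```text
time_s: 39.6
tool_pos: [583.2, 244.9, 93.7]
tcp_rot: [[1.0, -0.03, 0.001], [-0.03, -1.0, 0.0], [0.001, -0.0, -1.0]]
ft_force: [0.4, 0.1, -0.3]
gripper_width: 20.7
```

```bash
python3 - <<'E'
from amb import *
im=snap("top","top11"); a=im[170:235,100:200]; im2=snap("scene","sc11"); b=im2[140:215,305:405]
cv2.imwrite("pics/c11.png",np.vstack([cv2.resize(a,(450,292),interpolation=3),cv2.resize(b,(450,300),interpolation=3)]))
E
```

```text
(no output)
```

View pics/c11.png

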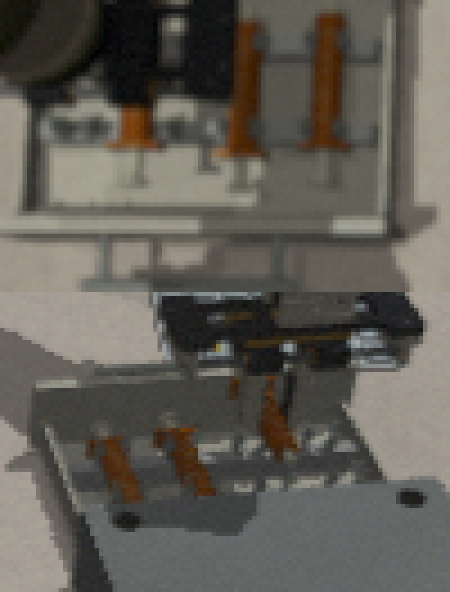

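Held well; plunger is to the front. Press in.

Emit:
move_arm(rows="0 0 0 0 -0.5 10 15;0 0 0 0 0 10 15;0 0 0 0 0 8 15;0 0 0 0 0 5 15;0 0 0 0 0 3 15;0 0 0 0 0 3 15;0 0 0 0 0 0 15")

```text
time_s: 40.4
tool_pos: [583.5, 245.5, 53.9]
tcp_rot: [[1.0, -0.03, 0.002], [-0.03, -1.0, -0.0], [0.002, -0.0, -1.0]]
ft_force: [0.5, -1.1, 4.3]
gripper_width: 20.7
```

Emit:
move_arm(rows="0 0 0 0 0 3 15;0 0 0 0 0 3 15;0 0 0 0 0 3 15;0 0 0 0 0 2 15;0 0 0 0 0 2 15;0 0 0 0 0 0 15")

```text
time_s: 41.0
tool_pos: [583.5, 245.5, 41.6]
tcp_rot: [[1.0, -0.03, 0.002], [-0.03, -1.0, 0.0], [0.002, -0.0, -1.0]]
ft_force: [-0.6, -1.4, 13.0]
gripper_width: 20.6
```

Emit:
move_arm(rows="0 0 0 0 0 1.5 15;0 0 0 0 0 0 15;0 0 0 0 0 -3 15;0 0 0 0 0 0 40;0 0 0 0 0 0 40;0 0 0 0 0 0 40;0 0 0 0 0 -10 40;0 0 0 0 0 -40 40;0 0 0 0 0 -40 40;0 0 0 0 0 0 45")

```text
time_s: 42.0
tool_pos: [585.1, 246.0, 137.4]
tcp_rot: [[1.0, -0.03, 0.007], [-0.03, -1.0, 0.003], [0.006, -0.003, -1.0]]
ft_force: [0.6, 0.3, 0.3]
gripper_width: 43.0
```

Emit:
move_arm(rows="0 0 0 7.4 39.9 0 45;0 0 0 7.4 39.9 0 45;0 0 0 7.4 39.9 0 45;0 0 0 7.4 39.9 0 45;0 0 0 7.4 39.9 0 45;0 0 0 7.4 39.9 0 45;0 0 0 7.4 39.9 0 45;0 0 0 7.4 39.9 0 45;0 0 -3 0 0 0 45;0 0 0 0 0 0 45;0 0 0 0 0 0 45")

```text
time_s: 43.1
tool_pos: [632.1, -74.0, 131.9]
tcp_rot: [[1.0, 0.022, -0.0], [0.022, -1.0, 0.001], [-0.0, -0.001, -1.0]]
ft_force: [0.2, 0.4, 0.2]
gripper_width: 44.9
```

```bash
python3 - <<'E'
from amb import *
print(ctrl.get_obs()["tool_pos"])
im=snap("top","top12"); amber(im); im=snap("scene","sc12"); crop(im,190,130,410,260,"c12s",3.6)
E
```

```text
[632.1 -74.  131.9]
[237.  178.8] origin [620.  -74.9] ang 0.30873348033235987 len 64.17886315694179
[341.8 229.1] origin [ 449.2 -409.7] ang -1.1195628206227888 len 105.81816218611763
[358.1 228.8] origin [ 447.9 -461.9] ang -0.0931593488800622 len 80.40735529934608
```

View pics/c12s.png

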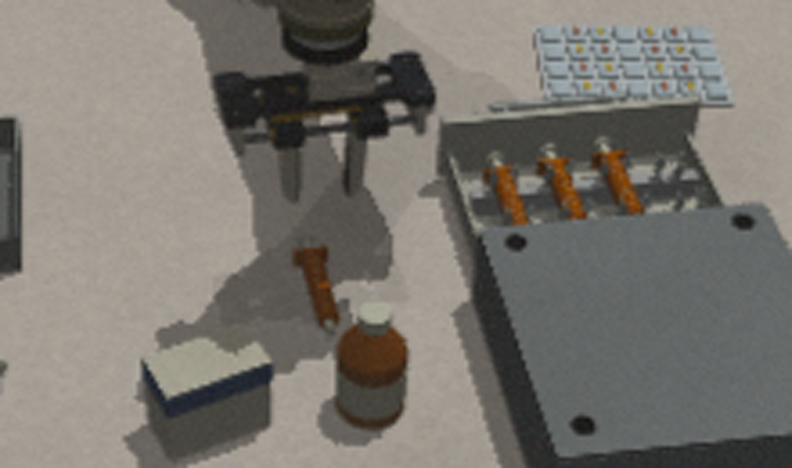

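Emit:
move_arm(rows="0 0 0 2.5 0.5 40 45;0 0 0 0 0 40 45;0 0 0 0 0 30 45;0 0 0 0 0 12 45;0 0 0 0 0 4 45;0 0 0 0 0 0 45;0 0 0 0 0 0 45")

```text
time_s: 43.9
tool_pos: [635.6, -75.3, 7.5]
tcp_rot: [[1.0, 0.023, 0.002], [0.023, -1.0, -0.0], [0.002, 0.0, -1.0]]
ft_force: [0.4, -0.4, 0.5]
gripper_width: 45.2
```

Emit:
move_arm(rows="0 0 0 0 0 4.3 45;0 0 0 0 0 0 15;0 0 0 0 0 0 15;0 0 0 0 0 0 15;0 0 0 0 0 0 15;0 0 0 0 0 0 15;0 0 0 0 0 0 15;0 0 0 0 0 -20 15;0 0 0 0 0 -40 15;0 0 0 0 0 -40 15;0 0 0 0 0 -40 15;0 0 3 0 0 0 15;0 0 0 0 0 0 15;0 0 0 0 0 0 15", force=50)

```text
time_s: 45.3
tool_pos: [634.3, -74.8, 141.2]
tcp_rot: [[1.0, -0.028, -0.001], [-0.028, -1.0, 0.0], [-0.001, -0.0, -1.0]]
ft_force: [0.2, 0.4, -0.6]
gripper_width: 20.9
```

Emit:
move_arm(rows="0 0 0 -6.8 -41.9 0 15;0 0 0 -6.8 -41.9 0 15;0 0 0 -6.8 -41.9 0 15;0 0 0 -6.8 -41.9 0 15;0 0 0 -6.8 -41.9 0 15;0 0 0 -6.8 -41.9 0 15;0 0 0 -6.8 -41.9 0 15;0 0 0 -6.8 -41.9 0 15;0 0 0 -6.8 -41.9 0 15;0 0 0 0 0 30 15;0 0 0 0 0 18 15;0 0 0 0 0 0 15;0 0 0 0 0 0 15;0 0 0 0 0 0 15", force=60)

```text
time_s: 46.7
tool_pos: [585.7, 302.0, 94.7]
tcp_rot: [[1.0, -0.032, 0.001], [-0.032, -1.0, -0.0], [0.001, 0.0, -1.0]]
ft_force: [-0.3, -0.9, 0.0]
gripper_width: 21.0
```

```bash
python3 - <<'E'
from amb import *
im=snap("top","top13"); a=im[170:235,100:200]; im2=snap("scene","sc13"); b=im2[140:215,305:405]
cv2.imwrite("pics/c13.png",np.vstack([cv2.resize(a,(450,292),interpolation=3),cv2.resize(b,(450,300),interpolation=3)]))
E
```

```text
(no output)
```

View pics/c13.png

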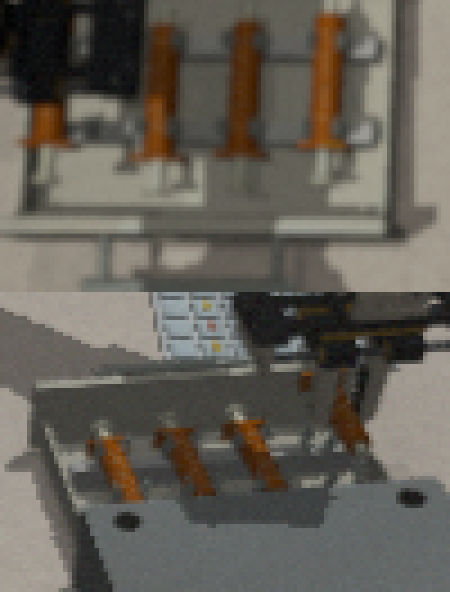

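Emit:
move_arm(rows="0 0 0 -1.5 -1.5 10 15;0 0 0 0 0 10 15;0 0 0 0 0 8 15;0 0 0 0 0 5 15;0 0 0 0 0 4 15;0 0 0 0 0 3 15;0 0 0 0 0 0 15")

```text
time_s: 47.5
tool_pos: [584.3, 304.3, 54.3]
tcp_rot: [[1.0, -0.03, 0.002], [-0.03, -1.0, -0.0], [0.002, 0.0, -1.0]]
ft_force: [1.0, -2.6, 6.3]
gripper_width: 20.6
```

Emit:
move_arm(rows="0 0 0 0 0 3 15;0 0 0 0 0 3 15;0 0 0 0 0 3 15;0 0 0 0 0 2 15;0 0 0 0 0 2 15;0 0 0 0 0 0 15")

```text
time_s: 48.1
tool_pos: [583.5, 303.9, 40.9]
tcp_rot: [[1.0, -0.03, 0.0], [-0.03, -1.0, -0.001], [0.0, 0.001, -1.0]]
ft_force: [-0.5, -5.0, 3.5]
gripper_width: 20.5
```

Emit:
move_arm(rows="0 0 0 0 0.5 2.5 15;0 0 0 0 0 0 15")

```text
time_s: 48.3
tool_pos: [585.5, 303.9, 40.7]
tcp_rot: [[1.0, -0.031, 0.004], [-0.031, -1.0, 0.001], [0.004, -0.001, -1.0]]
ft_force: [-0.2, -3.6, 20.8]
gripper_width: 20.5
```

Emit:
move_arm(rows="0 0 0 0 0 -3 15;0 0 0 0 0 0 33;0 0 0 0 0 0 33;0 0 0 0 0 0 33;0 0 0 0 0 -10 33;0 0 0 0 0 -40 33;0 0 0 0 0 -50 33;0 0 0 -9 45 0 33;0 0 0 -9 45 0 33;0 0 0 -9 45 0 33;0 0 0 -9 45 0 33;0 0 0 -9 45 0 33;0 0 0 -9 45 0 33;0 0 0 -9 45 0 33;0 0 0 -9 45 0 33;0 0 0 -9 45 0 33;0 0 0 -9 45 0 33;0 0 0 -9 45 0 33;0 0 0 0 0 0 33")

```text
time_s: 50.2
tool_pos: [468.2, -194.1, 142.9]
tcp_rot: [[0.999, -0.039, 0.003], [-0.039, -0.999, -0.003], [0.003, 0.003, -1.0]]
ft_force: [0.7, -0.1, -0.3]
gripper_width: 33.1
```

```bash
python3 - <<'E'
from amb import *
im=snap("top","top14"); amber(im); crop(im,95,160,200,240,"c14",7.5); im2=snap("scene","sc14"); crop(im2,300,150,410,225,"c14s",7.2)
hsv=cv2.cvtColor(im,cv2.COLOR_BGR2HSV); m=((hsv[...,0]<18)&(hsv[...,1]>130)&(hsv[...,2]>35)).astype(np.uint8)
n,l,st,ce=cv2.connectedComponentsWithStats(m)
for i in range(1,n):
    if ce[i][0]<200 and st[i,4]>60:
        ys,xs=np.nonzero(l==i); W=unproj("top",np.c_[xs,ys],52)[:,:2]; c=W.mean(0); d=np.linalg.svd(W-c,full_matrices=False)[2][0]; d*=np.sign(d[0]); a=(W-c)@d
        print(c+d*((a.min()+a.max())/2+2),np.degrees(np.arctan2(d[1],d[0])),a.max()-a.min())
E
```

```text
[341.9 229.2] origin [ 449.2 -409.8] ang -1.2907023778099256 len 105.80490934419647
[358.1 228.8] origin [ 447.9 -461.9] ang -0.0931593488800622 len 80.40735529934608
[587.4 128.3] -1.7852327056686867 93.49150354630697
[582.2 186.5] -0.46593553210633365 93.46811641182833
[581.5 302.8] -0.4567627233395334 93.45061159821418
[580.3 244.6] -1.2435142075409797 93.14643646199467
```

View pics/c14.png

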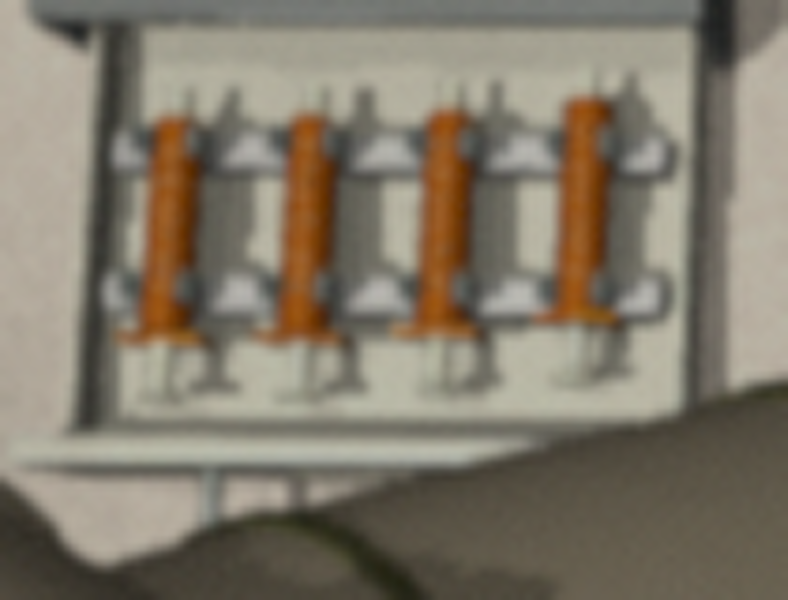

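View pics/c14s.png

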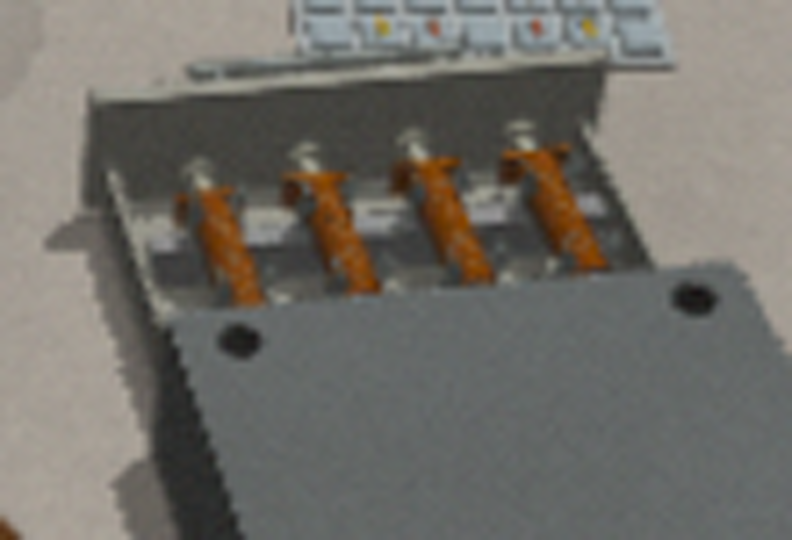

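Emit:
move_arm(rows="0 0 0 -1.3 -41.3 0 0;0 0 0 -1.3 -41.3 0 0;0 0 0 -1.3 -41.3 0 0;0 0 0 -1.3 -41.3 0 0;0 0 0 -1.3 -41.3 0 0;0 0 0 -1.3 -41.3 0 0;0 0 0 -1.3 -41.3 0 0;0 0 0 -1.3 -41.3 0 0;0 0 0 -1.3 -41.3 0 0;0 0 0 -1.3 -41.3 0 0;0 0 0 -29 0.9 0 0;0 0 0 -29 0.9 0 0;0 0 0 0 0 0 0;0 0 0 0 0 0 0", force=20)

```text
time_s: 51.7
tool_pos: [409.9, 227.6, 141.5]
tcp_rot: [[1.0, -0.026, -0.0], [-0.026, -1.0, 0.001], [-0.0, -0.001, -1.0]]
ft_force: [0.8, 0.5, 0.3]
gripper_width: 0.5
```

Emit:
move_arm(rows="0 0 0 0 8 30 0;0 0 0 0 0 30 0;0 0 0 0 0 25 0;0 0 0 0 0 12 0;0 0 0 0 0 0 0;0 0 0 10 0 0 0;0 0 0 8 0 0 0;0 0 0 5 0 0 0;0 0 0 5 0 0 0;0 0 0 5 0 0 0;0 0 0 0 0 0 0")

```text
time_s: 52.8
tool_pos: [444.9, 217.0, 44.5]
tcp_rot: [[1.0, -0.029, 0.002], [-0.029, -1.0, 0.0], [0.002, -0.0, -1.0]]
ft_force: [0.6, -0.1, -0.4]
gripper_width: 0.2
```

Emit:
move_arm(rows="0 0 0 10 0 0 0;0 0 0 10 0 0 0;0 0 0 10 0 0 0;0 0 0 10 0 0 0;0 0 0 10 0 0 0")

```text
time_s: 53.3
tool_pos: [494.5, 215.4, 44.3]
tcp_rot: [[1.0, -0.029, 0.0], [-0.029, -1.0, 0.0], [0.0, -0.0, -1.0]]
ft_force: [-4.0, 1.5, 1.5]
gripper_width: 0.4
```

```bash
python3 - <<'E'
from amb import *
print(ctrl.get_obs()["tool_pos"],ctrl.get_obs()["ft_force"])
im2=snap("scene","sc15"); crop(im2,300,100,420,225,"c15s",5)
E
```

```text
[494.5 215.4  44.3] [-4.   1.5  1.5]
```

View pics/c15s.png

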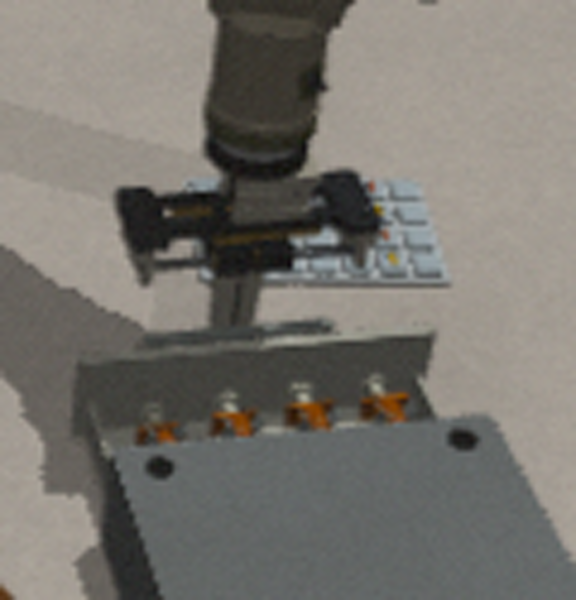

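Emit:
move_arm(rows="0 0 0 10 0 0 0;0 0 0 10 0 0 0;0 0 0 10 0 0 0;0 0 0 10 0 0 0;0 0 0 10 0 0 0;0 0 0 10 0 0 0;0 0 0 10 0 0 0;0 0 0 10 0 0 0;0 0 0 10 0 0 0;0 0 0 0 0 0 0")

```text
time_s: 54.35
tool_pos: [586.0, 212.5, 44.6]
tcp_rot: [[1.0, -0.03, 0.003], [-0.03, -1.0, -0.0], [0.003, 0.0, -1.0]]
ft_force: [0.9, -0.4, 0.1]
gripper_width: 0.6
```

Emit:
move_arm(rows="0 0 0 4 0 0 0;0 0 0 4 0 0 0;0 0 0 0 0 0 0")

```text
time_s: 54.65
tool_pos: [592.1, 212.4, 44.4]
tcp_rot: [[1.0, -0.029, 0.001], [-0.029, -1.0, -0.0], [0.001, 0.0, -1.0]]
ft_force: [-0.2, -0.2, -0.1]
gripper_width: 0.5
```

Emit:
move_arm(rows="0 0 0 3 0 0 0;0 0 0 3 0 0 0;0 0 0 2 0 0 0;0 0 0 0 0 0 0")

```text
time_s: 55.05
tool_pos: [597.0, 212.3, 44.1]
tcp_rot: [[1.0, -0.029, -0.005], [-0.029, -1.0, 0.001], [-0.005, -0.001, -1.0]]
ft_force: [-11.1, 0.1, 6.3]
gripper_width: 0.2
```

Emit:
move_arm(rows="0 0 0 1 0 0 0;0 0 0 0 0 0 0;0 0 0 0 0 0 0")

```text
time_s: 55.35
tool_pos: [597.0, 212.4, 44.0]
tcp_rot: [[1.0, -0.029, -0.007], [-0.029, -1.0, 0.001], [-0.007, -0.001, -1.0]]
ft_force: [-13.0, -0.7, 9.6]
gripper_width: 0.5
```

Emit:
move_arm(rows="0 0 0 -10 0 0 0;0 0 0 -20 0 0 0;0 0 0 -20 0 0 0;0 0 0 0 0 -40 0;0 0 0 0 0 -50 0;0 0 0 0 40 -50 0;0 0 0 0 40 0 0;0 0 0 0 40 0 0;0 0 0 0 40 0 0;0 0 0 0 40 0 0;0 0 0 0 40 0 0;0 0 0 0 40 0 0;0 0 0 0 0 0 0;0 0 0 0 0 0 0")

```text
time_s: 56.75
tool_pos: [543.0, -58.6, 173.7]
tcp_rot: [[0.999, -0.032, 0.002], [-0.032, -0.999, -0.0], [0.002, 0.0, -1.0]]
ft_force: [0.2, 1.1, -0.5]
gripper_width: 0.5
```

```bash
python3 - <<'E'
from amb import *
print(ctrl.get_obs()["tool_pos"],ctrl.get_obs()["ft_force"])
im=snap("top","top16"); amber(im); im2=snap("scene","sc16")
for t in("bottle","carton","blister","drawer_handle"):
    for s in ctrl.tip_of("top",t)[:1]: print(t,unproj("top",s["uv"],60 if t[0]=="d" else 0)[0]) if 0 else None
cv2.imwrite("pics/c16.png",np.hstack([cv2.resize(im[50:290,60:400],(400,282)),cv2.resize(im2[90:290,130:430],(400,282))]))
for s in ctrl.tip_of("scene","drawer_handle")[:2]: print(s)
crop(im,85,60,205,200,"c16u",4.2)
E
```

```text
[543.  -58.6 173.7] [ 0.2  1.1 -0.5]
[341.9 229.2] origin [ 449.2 -409.7] ang -0.986187388968814 len 105.88306280125352
[358.1 228.9] origin [ 447.9 -461.8] ang 0.003173534732676089 len 80.43112017494542
{'uv': [175.0, 188.7], 'confidence': 0.61}
{'uv': [167.4, 188.5], 'confidence': 0.57}
```

View pics/c16.png

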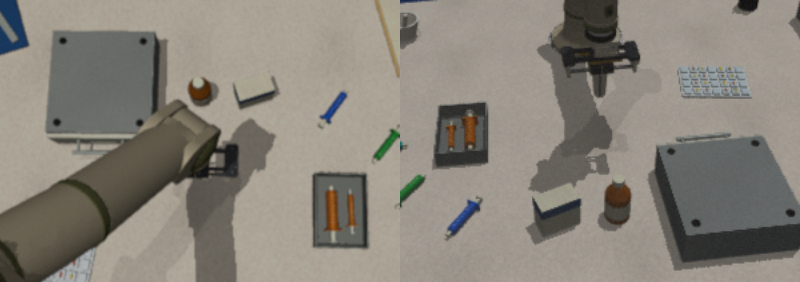

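View pics/c16u.png

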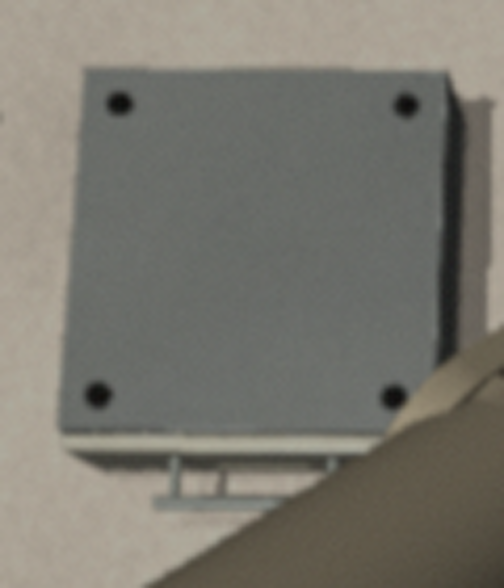

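```bash
python3 - <<'E'
from h import *
print(unproj("top",[[138.6,179.8]],60))
print(ctrl.job_done())
E
```

```text
[[610.7 233.5  60. ]]
the job is handed in; nothing more can be done
None
```

I restocked the drawer and handed the job in at about 57 s; the hand-in reports no verdict, so what follows is from my own checks.

- **Drawer opened:** I pulled it out to its stop, with the handle at x = 441.7 mm.
- **20 ml syringes:** I found four and pressed each into its own clip station, plungers to the front. Each push ended on a hard stop of about 13–24 N. In the last picture with the drawer open, each barrel is parallel to its clips within about 1.5°. Each middle is within about 5 mm of its station along the drawer (12 mm allowed). The station 4 syringe sits a few millimetres further back than the other three.
- **Other syringes:** I found one thick and one thin. Both lie flat inside the returns tray, at about (449, −410) and (448, −462) mm. The coloured look-alikes were left alone.
- **Drawer shut:** I pushed it until it met a stop of about 13 N. The handle then measured x ≈ 611 mm, against about 611.6 mm expected when shut.
- **Bystanders:** The bottle, carton and blister pack look unmoved in the pictures. I did not measure their final positions.

**Disagreements:** The two cameras differed by about 9 mm across the drawer. I settled this from the spacing of the clip tips, the handle and the way the first syringe centred itself in the clips. The network's last readings of the handle were wrong, so I measured it by hand in the top picture.

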